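# Restack the workshop tool cases on the drawer unit

### The arm

A 6-joint arm with a two-finger parallel gripper is mounted at the origin on the work surface. World frame = base frame: x ahead of the robot, y to its left, z up, the work surface at z = 0. Lengths are in m, angles in degrees, forces in N, time in s.
With the tool pointing down it reaches from about 0.35 to 0.875 m from the base axis. Payload 15.5 kg.
Tool frame: the origin (TCP) lies at the very end of the fingers, on their centre line; the grasp point (between the pads) lies 19 mm behind it (env.tcp_to_grasp is the distance from the TCP to the grasp point, in m); z points along the fingers, y is the direction in which the jaws open and shut (so a half turn about z gives the same grasp; the last joint's range is limited). The gripper opens to 85 mm and grips with 20 to 120 N. Pads are 22 mm wide; open, the fingers measure 114 mm over their backs; the gripper's body (76 mm by 85 mm) begins 54 mm behind the grasp point. The pads swing forward as they close: fully open they stand 13 mm farther back than shut.
Start: joints at [58.585, 28.281, 77.091, -0, 74.628, -5.472], TCP at [0.273, 0.562, 0.231] pointing down, gripper open.
Joint ranges: [-166.48, 166.48], [-47.26, 123.95], [12.59, 153.08], [-70.14, 250.14], [6.76, 159.57], [-176.63, 176.63]. Speed limits (degrees/s): [108.29, 108.29, 147.25, 172.46, 172.46, 172.46].

### API

Orientations are given as [roll, pitch, yaw] about the fixed x, y, z axes, in that order (R = Rz(yaw) Ry(pitch) Rx(roll)).
In Python, from bench import status, get_image, camera_params, workorder, env gives the robot as it stands.
- The arm moves only by the shell command python3 -m creep 'ROWS'. ROWS is JSON, a list of rows, each an object with "claw": the opening in per cent of the stroke, from 0 (shut) to 100 (fully open); "xyz": the shift along the tool's x, y, z in cm, a list of three; "rotation": the turn, a rotation vector about the tool's x, y, z in degrees, a list of three. A call has 1 to 12 rows; each row shifts and turns the commanded pose from where the row before left it, along the tool's axes as they then stand; what a row does not reach is not made up. A row lasts 1/12 s, in which the tool goes at most 41.7 mm and 7.16 degrees, less where a joint would pass 70% of its speed; a pose out of reach is approached as far as the arm can. A call with a gripper value outside its range is refused whole. The fingers move at their own pace and stop on an object; the grip force is fixed at half the most. Time passes only in rows, so rows that do not move let the fingers close. It gives the time, the measured TCP pose, the force and the opening at its end, in the units of the state.
- status.read_state(): the state, without advancing time (a new reading comes with each control period).
- get_image(name): name is "scene" or "top" or "wrist"; returns the picture (384x512x3 uint8, red, green, blue); there is no depth.
- camera_params(name): a dict with "fovy" (degrees; the focal length in pixels is half the picture's height over the tangent of half this angle, whatever the lens; pixels are square), "cx", "cy" (the principal point, pixels), "rvec" (rotation vector, rad) and "tvec" (3), from world to camera coordinates, as OpenCV has them. Camera axes: x right, y down, z forward; pixel columns grow to the right and rows downward; lengths in m; the calibration is good to about 2 mm. A picture is of the moment at which its call begins: read the wrist's pose just before it. camera_params takes no time and is no camera call; for the wrist camera it gives the pose at the moment of the call.
- workorder.job_done(): hands the job in, once; it reports no verdict.
The state is a dict: "t": time; "q": joint angles; "joint_vel": joint speeds; "joint_efforts": joint torques, N m; "eef_pos": TCP position; "tcp_rot": TCP orientation; "force": force on the tool from outside, world axes, zero at the start; "wrist_torque": the same for the moment, N m; "finger_gap": opening from 0.0 (shut) to 1.0 (fully open).
Only numpy, scipy, OpenCV 4.12 (cv2) and the standard library are available. Lean on these libraries where they do the work, as an engineer would, in place of code of your own. Each camera call takes 0.05 s, during which the arm holds its last target.

### The job

The green tool case was shoved carelessly onto the drawer unit: push it gently home towards both metal stops of the docking plate until it drops flat into its place, without shifting the unit itself, which stands loose. Then set the blue case with the handle squarely on top of it, its foot fully down inside the green case's lid rim, and leave the other things on the bench alone.

Things in the scene. Friction and masses are not known exactly. Their poses are not given: they have to be found in the camera images.
- cabinet: Low grey steel drawer unit with green drawer fronts, 270 (x) x 280 (y) x 70 mm high, 3 kg, standing loose on the bench: it slides when pushed with over about 25 N, and must not be shifted (5 mm is too much). Drawers face its -x. Origin: centre of its underside. A docking plate is screwed onto it by eye, parallel to its edges but up to 22 mm off in x and in y; its true place is not reported.
- cabinet_top (a point): Centre of the unit's top, 70 mm up. Put on exactly, the plate's pocket (floor = unit top) would span x -17.5..99.5, y -62.5..102.5 mm from here, 7 x 5 mm larger than the green case; in truth it is up to 22 mm off. Plywood apron 5 mm thick on its near (-x, 100 mm) and right (-y, 60 mm) sides; aluminium stops 14 mm high, 10 mm thick, on its far (+x) and left (+y) sides.
- wide_center (a point): Centre, half-way up, of the green case with grey lid: closed loose flat-bottomed box 110 (x) x 160 (y) x 60 mm high, 0.4 to 0.65 kg, too wide to grasp. Site axes = case axes, z up. It starts flat on the apron, turned up to 0.2 rad to the unit, centre 70-130 mm short of its place in x, 8-90 mm in y (to the right). Height of this point 105 mm on the apron, 100 mm in the pocket.
- wide_lid (a point): Centre of the green case's lid, 56 mm above its underside; a rim 4 mm wide and 4 mm high surrounds it, leaving a recess 102 (x) x 152 (y) mm. Sliding the case takes 2 to 10 N. Pushed low (20 mm above its underside) to the far stop, then to the left stop, it squares itself and drops in.
- handle (a point): Centre of the blue case's handle bar, 103 mm above its underside. Bar 110 mm long (y) x 18 mm wide (x) x 16 mm high, on a 12 mm post near each end (86 mm clear between), 30 mm free below it. Fully down on the green case it is 129 mm above wide_center. Site axes = case axes: x across the bar, y along it, z up.
- handled_center (a point): Centre of the blue case, 35 mm above its underside. Closed loose case, 0.5 to 0.85 kg: foot 97 (x) x 147 (y) x 5 mm high, above it a body 110 x 160 x 60 mm. The foot fits inside the green case's rim with 2.5 mm all round, either way round.
- paper_roll: bystander: blue paper roll standing, 90 mm diameter, 110 mm high; origin at its underside centre
- carton: bystander: brown carton 70 x 100 x 60 mm; origin at its underside centre
- spray: bystander: spray can with yellow cap standing, 52 mm diameter, 130 mm high; origin at its underside centre
Things that resemble listed ones, but are neither listed nor needed, are in the scene too. Of the things that look like the part that bears handle, the smaller one is meant. What is shaped like the part that bears wide_center but turquoise is not meant.

How it is judged:
By the outcome, as a careful person would: the job done as asked, in the order asked, and still so for the second after the job is handed in, with the robot touching nothing.
It also fails if it takes over 70 s, if anything falls off the work surface, if the arm or the gripper's body presses on something with over 40 N, if the wrist force passes 120 N, or if a joint passes its speed limit or range.

## Working session

There is one attempt and no reset: what is moved stays moved. The work goes in short steps, Python scripts to look and compute and a shell command to move; the robot and the scene stay as the last step left them, time stands still between calls to the robot, and variables do not carry over. Pictures are saved under pics/ and viewed, and the job is handed in when it is done.

```bash
ls; mkdir -p pics
python3 - <<'E'
from bench import status,get_image,camera_params,env
import cv2
print(status.read_state())
for n in ("scene","top","wrist"):
    p=camera_params(n);print(n,p)
    cv2.imwrite(f"pics/{n}0.png",cv2.cvtColor(get_image(n),cv2.COLOR_RGB2BGR))
E
```

```text
pics
{'t': 0.0, 'q': array([ 5.85860484e+01,  2.83140974e+01,  7.71268118e+01, -1.45617507e-04,
        7.46267674e+01, -5.47212976e+00]), 'joint_vel': array([-0.07700234, -0.00383128,  0.05649346, -0.01120265,  0.08752773,
       -0.02248357]), 'joint_efforts': array([-4.25882918e-04, -8.82168460e+01, -3.83858621e+01, -2.92407221e-04,
        1.02047410e-02,  4.71608041e-05]), 'eef_pos': array([0.27323182, 0.56172666, 0.23071067]), 'tcp_rot': array([-1.79932619e+02, -6.31401213e-03,  1.54058213e+02]), 'force': array([ 0.4161055 , -0.00092125,  0.21628006]), 'wrist_torque': array([-0.00327082,  0.00862189,  0.00495792]), 'finger_gap': 0.9977907331479472}
scene {'fovy': 47.126761172241316, 'cx': 259.7324387506448, 'cy': 190.52321454005823, 'rvec': array([ 1.21686334,  2.29687104, -0.96561471]), 'tvec': array([ 0.28120326, -0.2234359 ,  1.70137948])}
top {'fovy': 51.67336093433648, 'cx': 258.9281352806726, 'cy': 186.08872914838926, 'rvec': array([ 2.106745  , -2.11963459,  0.2105191 ]), 'tvec': array([-1.29655993e-03,  5.27018971e-01,  1.43005229e+00])}
wrist {'fovy': 66.52689731108376, 'cx': 250.15876612685466, 'cy': 192.34047085342542, 'rvec': array([-2.44581339, -1.53096797, -0.22216878]), 'tvec': array([-0.62449088, -0.03773002,  0.38087125])}
```

View pics/scene0.png

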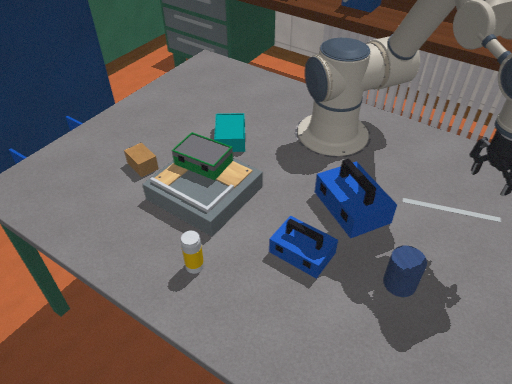

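View pics/top0.png

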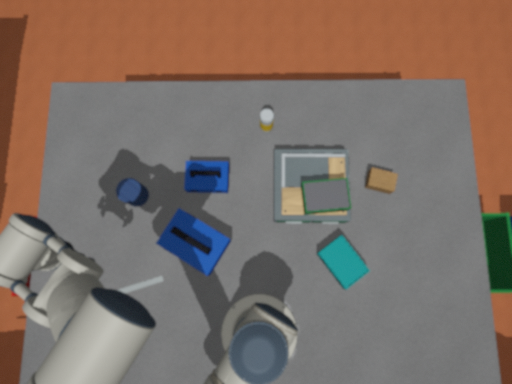

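View pics/wrist0.png

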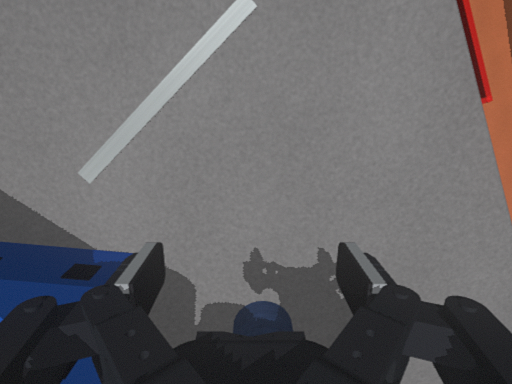

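Candidates in the top view are:
- Green case with grey lid at (326,195), and a turquoise look-alike at (343,260), which is not meant.
- Small blue case at (207,176), and a larger blue case at (194,241), which is not meant.

So the targets are (326,195) and (207,176). I'll check both in close crops.

```bash
cat > h.py <<'E'
import numpy as np,cv2
from bench import status,get_image,camera_params
def cam(n):
    p=camera_params(n);f=192/np.tan(np.radians(p["fovy"]/2))
    K=np.array([[f,0,p["cx"]],[0,f,p["cy"]],[0,0,1]]);R=cv2.Rodrigues(np.array(p["rvec"]))[0]
    return K,R,np.array(p["tvec"]).reshape(3)
def back(n,uv,z,c=None):
    K,R,t=c or cam(n);d=R.T@np.linalg.solve(K,[uv[0],uv[1],1.]);o=-R.T@t
    return o+d*(z-o[2])/d[2]
def proj(n,P,c=None):
    K,R,t=c or cam(n);q=(R@np.atleast_2d(P).T).T+t;q=q@K.T
    return q[:,:2]/q[:,2:]
def grab(n,name):
    im=cv2.cvtColor(get_image(n),cv2.COLOR_RGB2BGR);cv2.imwrite(f"pics/{name}.png",im);return im
def crop(im,x0,y0,w,h,s,name):
    # tick marks each 10 px
    o=cv2.resize(im[y0:y0+h,x0:x0+w],None,fx=s,fy=s,interpolation=cv2.INTER_CUBIC)
    for x in range((x0+9)//10*10,x0+w,10):
        cv2.line(o,((x-x0)*s,0),((x-x0)*s,8),(255,255,255),1)
        if x%20==0: cv2.putText(o,str(x),((x-x0)*s,20),0,.4,(255,255,255),1)
    for y in range((y0+9)//10*10,y0+h,10):
        cv2.line(o,(0,(y-y0)*s),(8,(y-y0)*s),(255,255,255),1)
        if y%20==0: cv2.putText(o,str(y),(10,(y-y0)*s+4),0,.4,(255,255,255),1)
    cv2.imwrite(f"pics/{name}.png",o)
E
python3 - <<'E'
from h import *
a=cv2.imread("pics/top0.png")
crop(a,265,140,95,90,6,"cabc"); crop(a,175,145,70,60,8,"bluec")
a=cv2.imread("pics/scene0.png")
crop(a,140,125,130,110,6,"cabs"); crop(a,260,205,90,80,7,"blues")
for n,z,uv in [("cabTL",.07,(274,148)),("cabTR",.07,(348,148)),("cabBL",.07,(274,222)),("cabBR",.07,(349,221))]: print(n,back("top",uv,z).round(4))
E
```

```text
cabTL [ 0.6699 -0.0623  0.07  ]
cabTR [ 0.668  -0.3411  0.07  ]
cabBL [ 0.3902 -0.0585  0.07  ]
cabBR [ 0.3921 -0.3308  0.07  ]
```

View pics/cabc.png

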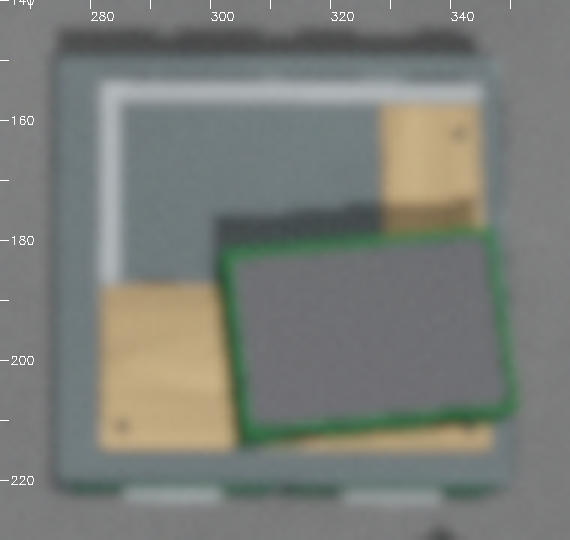

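View pics/cabs.png

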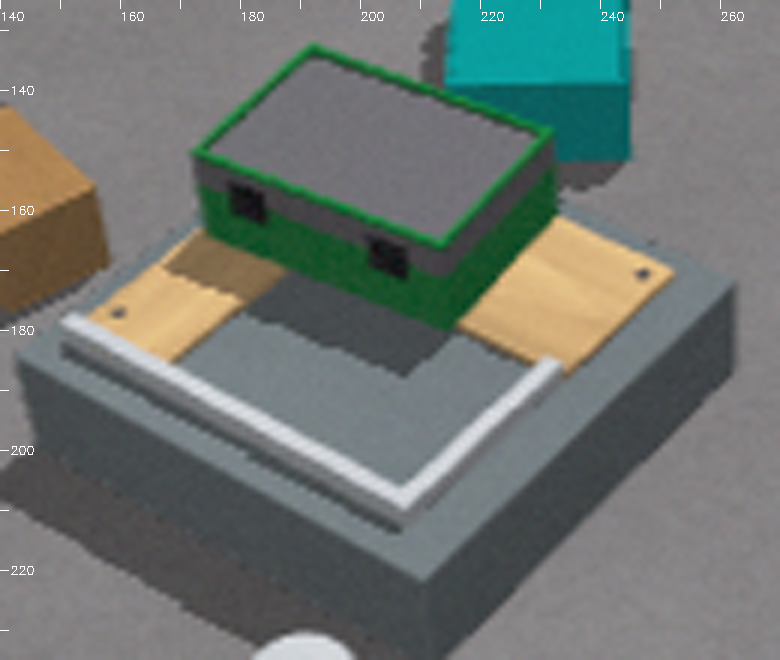

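View pics/bluec.png

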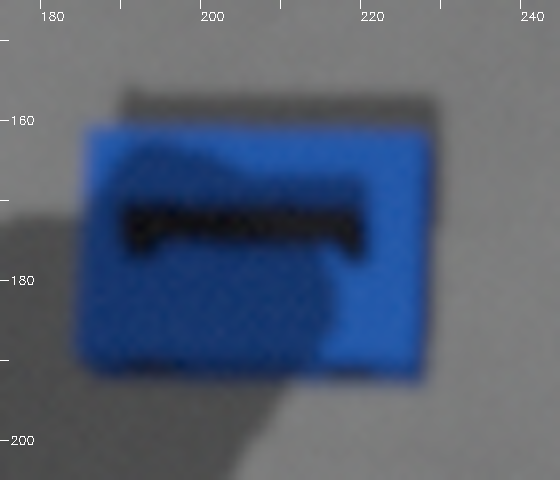

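View pics/blues.png

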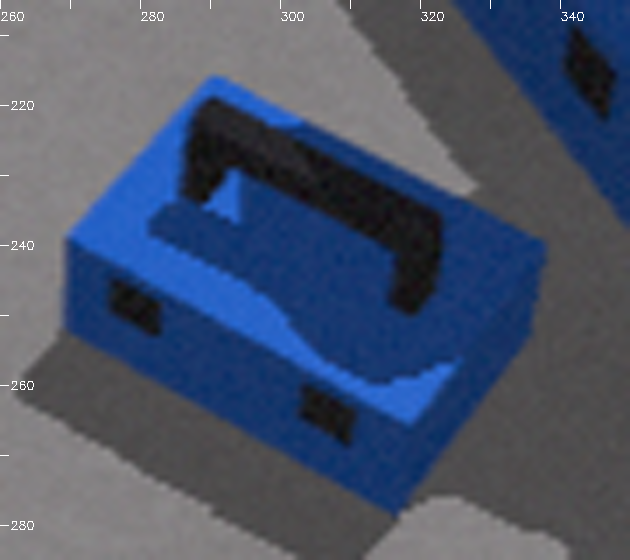

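Run:
```python
from h import *
from scipy.optimize import least_squares
def px(pts,x0,y0,s): return (np.array(pts)+.5)/s-.5+[x0,y0]
C={n:cam(n) for n in("top","scene")}
def rect(cx,cy,yaw,lx,ly,z):
    c,s=np.cos(yaw),np.sin(yaw);R=np.array([[c,-s],[s,c]])
    return np.array([*( [*(R@[a*lx/2,b*ly/2]+[cx,cy]),z] for a,b in((1,1),(1,-1),(-1,-1),(-1,1)))])
def fit(obs,lx,ly,z,g):
    # obs dict cam->4 pts order (far-left, far-right, near-right, near-left)
    for sel in (list(obs),*[[k] for k in obs]):
        f=lambda p:np.concatenate([(proj(k,rect(*p,lx,ly,z),C[k])-obs[k]).ravel() for k in sel])
        r=least_squares(f,g);print(sel,r.x[:2].round(4),np.degrees(r.x[2]).round(2),"rms px",np.sqrt((r.fun**2).mean()).round(2))
print("cab");fit({"top":px([(52,55),(498,55),(507,487),(52,487)],265,140,6),
 },.27,.28,.07,[.53,-.2,0])
print("green");fit({"top":px([(222,247),(490,231),(514,412),(243,438)],265,140,6),
 "scene":px([(442,246),(195,152),(312,47),(553,130)],140,125,6)},.11,.16,.135,[.5,-.2,0])
print("blue");fit({"top":px([(88,128),(432,128),(425,378),(78,372)],175,145,8),
 "scene":px([(410,423),(68,240),(215,75),(545,243)],260,205,7)},.11,.16,.065,[.5,.2,0])
P=px([(122,103),(483,103),(100,82),(122,282),(100,451),(490,451)],265,140,6)
for n,p,z in zip(("pocket corner FL","far stop R end","stop outer corner","left stop near end","apron near-left","apron near-right"),P,(.084,.084,.084,.084,.075,.075)): print(n,back("top",p,z,C["top"]).round(4))
Q=px([(408,490),(65,318),(555,360)],140,125,6)
for n,p in zip(("FL outer corner?","far stop R","left stop near end"),Q): print(n,back("scene",p,.084,C["scene"]).round(4))
for n,p in (("scene cab FL",(425,578)),("cab NL",(735,285)),("cab FR",(18,350))): print(n,back("scene",px([p],140,125,6)[0],.07,C["scene"]).round(4))
```

```text
cab
['top'] [ 0.5299 -0.1964] -0.79 rms px 0.48
['top'] [ 0.5299 -0.1964] -0.79 rms px 0.48
green
['top', 'scene'] [ 0.4789 -0.2396] 4.7 rms px 0.48
['top'] [ 0.4775 -0.2395] 4.31 rms px 0.34
['scene'] [ 0.481  -0.2389] 5.2 rms px 0.35
blue
['top', 'scene'] [0.5679 0.1932] -1.06 rms px 0.93
['top'] [0.5647 0.1909] -0.87 rms px 0.79
['scene'] [0.5708 0.195 ] -1.17 rms px 0.37
pocket corner FL [ 0.6315 -0.1019  0.084 ]
far stop R end [ 0.6299 -0.3254  0.084 ]
stop outer corner [ 0.6451 -0.0885  0.084 ]
left stop near end [ 0.5183 -0.0997  0.084 ]
apron near-left [ 0.4158 -0.085   0.075 ]
apron near-right [ 0.4143 -0.3208  0.075 ]
FL outer corner? [ 0.6368 -0.0951  0.084 ]
far stop R [ 0.6409 -0.3232  0.084 ]
left stop near end [ 0.5213 -0.0909  0.084 ]
scene cab FL [ 0.6684 -0.0605  0.07  ]
cab NL [ 0.4074 -0.0548  0.07  ]
cab FR [ 0.6632 -0.3388  0.07  ]
```

```bash
cat >> h.py <<'E'
from scipy.spatial.transform import Rotation as Ro
def tool():
    s=status.read_state();return np.array(s["eef_pos"]),Ro.from_euler("xyz",s["tcp_rot"],degrees=True).as_matrix(),s
def plan(xyz,yaw=None,tilt=None):
    """shift in tool axes (cm) to xyz from here, and rotvec (deg) to roll180,pitch0,yaw"""
    p,R,s=tool();d=R.T@(np.array(xyz)-p)*100
    print("shift cm",d.round(2),"rows",np.ceil(np.linalg.norm(d)/4.1))
    if yaw is not None:
        Rt=Ro.from_euler("xyz",[180,0,yaw],degrees=True).as_matrix()
        if tilt is not None: Rt=Ro.from_rotvec(np.radians(tilt)).as_matrix()@Rt  # world rotvec
        r=np.degrees(Ro.from_matrix(R.T@Rt).as_rotvec());print("rot deg",r.round(2),"rows",np.ceil(np.linalg.norm(r)/7))
        print("shift after rot cm",(Rt.T@(np.array(xyz)-p)*100).round(2))
E
python3 - <<'E'
from h import *
p,R,s=tool();K,Rc,t=cam("wrist");o=-Rc.T@t
print("cam in tool",(R.T@(o-p)).round(4),"cam axes in tool\n",(R.T@Rc.T).round(3))
plan([.50,.19,.30],90)
# handle
c=cam("top")
for a in [(122,225),(362,225)]: print(back("top",((a[0]+.5)/8-.5+175,(a[1]+.5)/8-.5+145),.11,c).round(4))
E
```

```text
cam in tool [ 0.0734  0.0003 -0.1437] cam axes in tool
 [[ 0.    -0.958 -0.287]
 [ 1.     0.001 -0.001]
 [ 0.001 -0.287  0.958]]
shift cm [-36.65 -23.52  -6.9 ] rows 11.0
rot deg [-5.000e-02  2.000e-02  6.406e+01] rows 10.0
shift after rot cm [-37.18  22.67  -6.92]
[0.5666 0.2455 0.11  ]
[0.5659 0.1367 0.11  ]
```

```bash
python3 -c "
from h import *
plan([.567,.14,.32],90)"
```

```text
shift cm [-44.86 -25.09  -8.9 ] rows 13.0
rot deg [-5.000e-02  2.000e-02  6.406e+01] rows 10.0
shift after rot cm [-42.18  29.37  -8.92]
```

```bash
python3 -m creep '[{"claw":60,"xyz":[0,0,-4],"rotation":[0,0,7]},{"claw":60,"xyz":[0,0,-4],"rotation":[0,0,7]},{"claw":60,"xyz":[0,0,0],"rotation":[0,0,7]},{"claw":60,"xyz":[0,0,0],"rotation":[0,0,7]},{"claw":60,"xyz":[0,0,0],"rotation":[0,0,7]},{"claw":60,"xyz":[0,0,0],"rotation":[0,0,7]},{"claw":60,"xyz":[0,0,0],"rotation":[0,0,7]},{"claw":60,"xyz":[0,0,0],"rotation":[0,0,7]},{"claw":60,"xyz":[0,0,0],"rotation":[0,0,8]}]'; python3 -c "
from h import *
plan([.567,.14,.32],90)"
```

```text
t: 0.9
eef_pos: [0.2733, 0.5619, 0.311]
tcp_rot: [-180.0, 0.0, 90.6]
force: [-0.4, -0.4, -0.1]
finger_gap: 0.604
shift cm [-42.47  28.96  -0.89] rows 13.0
rot deg [-0.02  0.03  0.55] rows 1.0
shift after rot cm [-42.19  29.37  -0.9 ]
```

```bash
python3 -m creep '[{"claw":60,"xyz":[-3.4,2.3,-0.07],"rotation":[0,0,0.55]},{"claw":60,"xyz":[-3.4,2.35,-0.07],"rotation":[0,0,0]},{"claw":60,"xyz":[-3.4,2.35,-0.07],"rotation":[0,0,0]},{"claw":60,"xyz":[-3.4,2.35,-0.07],"rotation":[0,0,0]},{"claw":60,"xyz":[-3.4,2.35,-0.07],"rotation":[0,0,0]},{"claw":60,"xyz":[-3.4,2.35,-0.07],"rotation":[0,0,0]},{"claw":60,"xyz":[-3.4,2.35,-0.07],"rotation":[0,0,0]},{"claw":60,"xyz":[-3.4,2.35,-0.07],"rotation":[0,0,0]},{"claw":60,"xyz":[-3.4,2.35,-0.07],"rotation":[0,0,0]},{"claw":60,"xyz":[-3.4,2.35,-0.07],"rotation":[0,0,0]},{"claw":60,"xyz":[-3.4,2.35,-0.07],"rotation":[0,0,0]},{"claw":60,"xyz":[-3.4,2.35,-0.07],"rotation":[0,0,0]}]'
python3 -m creep '[{"claw":60,"xyz":[-1.3,1.0,0],"rotation":[0,0,0]},{"claw":60,"xyz":[0,0,0],"rotation":[0,0,0]},{"claw":60,"xyz":[0,0,0],"rotation":[0,0,0]}]'
python3 - <<'E'
from h import *
p,R,s=tool();K,Rc,t=cam("wrist");np.savez("w1.npz",K=K,R=Rc,t=t)
a=grab("wrist","w1");b=cv2.resize(a,None,fx=1.5,fy=1.5);cv2.imwrite("pics/w1b.png",b)
print(p,s["tcp_rot"])
E
```

```text
t: 1.9
eef_pos: [0.5584, 0.154, 0.3197]
tcp_rot: [-180.0, -0.0, 90.3]
force: [0.8, 1.2, 0.1]
finger_gap: 0.6
t: 2.15
eef_pos: [0.5679, 0.1424, 0.3192]
tcp_rot: [-180.0, -0.0, 90.2]
force: [-0.1, 0.7, 0.2]
finger_gap: 0.601
[0.56793268 0.14240629 0.31923779] [-1.79951541e+02 -6.94225276e-03  9.02410497e+01]
```

View pics/w1b.png

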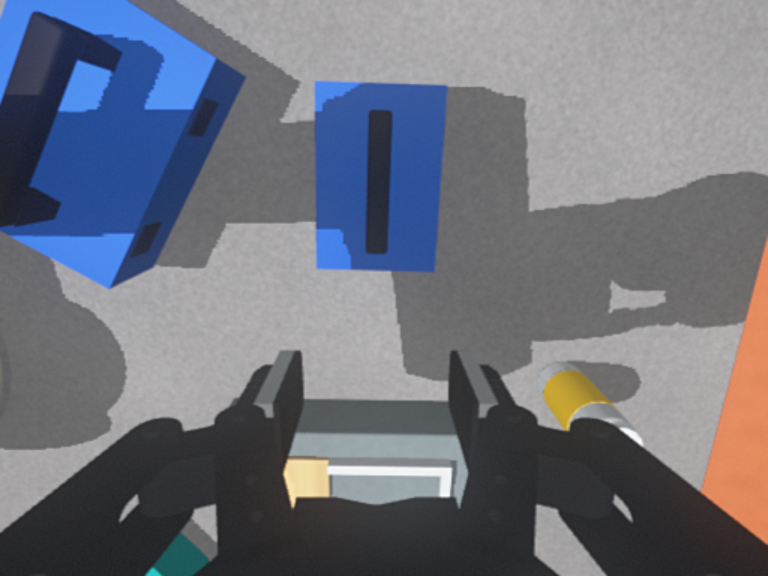

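```bash
cat >> h.py <<'E'
from scipy.optimize import least_squares
def rect(cx,cy,yaw,lx,ly,z):
    c,s=np.cos(yaw),np.sin(yaw);R=np.array([[c,-s],[s,c]])
    return np.array([*( [*(R@[a*lx/2,b*ly/2]+[cx,cy]),z] for a,b in((1,1),(1,-1),(-1,-1),(-1,1)))])
def fitrect(c,obs,lx,ly,z,g):
    obs=np.array(obs,float)
    r=least_squares(lambda p:(proj(None,rect(*p,lx,ly,z),c)-obs).ravel(),g)
    print(r.x[:2].round(4),"yaw",np.degrees(r.x[2]).round(2),"res",r.fun.round(1));return r.x
E
python3 - <<'E'
from h import *
w=np.load("w1.npz");c=(w["K"],w["R"],w["t"])
o=(np.array([(446,86),(435,271),(317,268),(315,81)])+.5)/1.5-.5
fitrect(c,o,.11,.16,.065,[.56,.19,0])
a=cv2.imread("pics/w1.png");crop(a,200,45,110,145,5,"w1c")
E
```

```text
[0.5697 0.1946] yaw -1.23 res [ 0.7 -0.7 -0.3  0.4 -0.1  0.4 -0.3  0.1]
```

View pics/w1c.png

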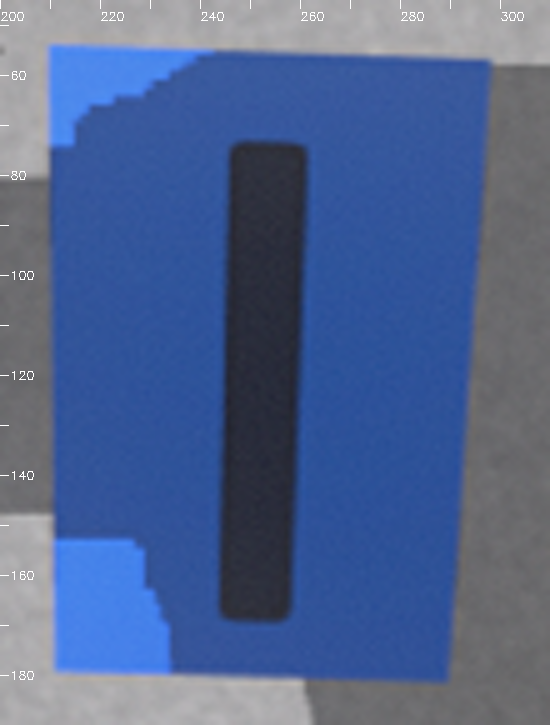

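```bash
python3 - <<'E'
from h import *
w=np.load("w1.npz");c=(w["K"],w["R"],w["t"])
q=lambda P:(np.array(P)+.5)/5-.5+[200,45]
fitrect(c,q([(491,61),(447,682),(55,672),(48,45)]),.11,.16,.065,[.56,.19,0])
fitrect(c,q([(306,143),(291,622),(219,621),(231,143)]),.018,.11,.111,[.56,.19,0])
E
python3 -c "
from h import *
plan([.36,-.17,.32],180)"
```

```text
[0.5693 0.1946] yaw -1.44 res [-0.1 -0.1 -0.   0.  -0.  -0.2  0.2  0.2]
[0.5694 0.1947] yaw -1.27 res [ 0.5 -0.1  0.2  0.5 -0.1  0.3 -0.6 -0.5]
shift cm [-31.21 -20.91  -0.05] rows 10.0
rot deg [-3.000e-02 -5.000e-02 -8.968e+01] rows 13.0
shift after rot cm [ 20.74 -31.33  -0.06]
```

```bash
python3 -m creep '[{"claw":60,"xyz":[-3.47,-1.53,0],"rotation":[0,0,0]},{"claw":60,"xyz":[-3.47,-1.53,0],"rotation":[0,0,0]},{"claw":60,"xyz":[-3.47,-1.53,0],"rotation":[0,0,0]},{"claw":60,"xyz":[-3.47,-1.53,0],"rotation":[0,0,0]},{"claw":60,"xyz":[-3.47,-1.53,0],"rotation":[0,0,0]},{"claw":60,"xyz":[-3.47,-1.53,0],"rotation":[0,0,0]},{"claw":60,"xyz":[-3.47,-1.53,0],"rotation":[0,0,0]},{"claw":60,"xyz":[-3.47,-1.53,0],"rotation":[0,0,0]},{"claw":60,"xyz":[-3.47,-1.53,0],"rotation":[0,0,0]},{"claw":60,"xyz":[-3.47,-1.53,0],"rotation":[0,0,0]},{"claw":60,"xyz":[-3.47,-1.53,0],"rotation":[0,0,0]}]'
python3 -m creep '[{"claw":60,"xyz":[0,0,0],"rotation":[0,0,7.1]},{"claw":60,"xyz":[0,0,0],"rotation":[0,0,7.1]},{"claw":60,"xyz":[0,0,0],"rotation":[0,0,7.1]},{"claw":60,"xyz":[0,0,0],"rotation":[0,0,7.1]},{"claw":60,"xyz":[0,0,0],"rotation":[0,0,7.1]},{"claw":60,"xyz":[0,0,0],"rotation":[0,0,7.1]},{"claw":60,"xyz":[0,0,0],"rotation":[0,0,7.1]},{"claw":60,"xyz":[0,0,0],"rotation":[0,0,7.1]},{"claw":60,"xyz":[0,0,0],"rotation":[0,0,7.1]},{"claw":60,"xyz":[0,0,0],"rotation":[0,0,7.1]},{"claw":60,"xyz":[0,0,0],"rotation":[0,0,7.1]},{"claw":60,"xyz":[0,0,0],"rotation":[0,0,7.1]}]'
python3 -m creep '[{"claw":60,"xyz":[0,0,0],"rotation":[0,0,5]},{"claw":60,"xyz":[0,0,0],"rotation":[0,0,0]},{"claw":60,"xyz":[0,0,0],"rotation":[0,0,0]}]'
python3 - <<'E'
from h import *
p,R,s=tool();K,Rc,t=cam("wrist");np.savez("w2.npz",K=K,R=Rc,t=t)
a=grab("wrist","w2");b=cv2.resize(a,None,fx=1.5,fy=1.5);cv2.imwrite("pics/w2b.png",b)
print(p,s["tcp_rot"],s["q"])
E
```

```text
t: 3.12
eef_pos: [0.4009, -0.2397, 0.3199]
tcp_rot: [180.0, -0.0, 90.5]
force: [0.9, 0.0, -0.0]
finger_gap: 0.602
t: 4.12
eef_pos: [0.402, -0.2382, 0.3197]
tcp_rot: [-180.0, -0.0, 4.9]
force: [-0.6, -0.1, 0.6]
finger_gap: 0.602
t: 4.37
eef_pos: [0.402, -0.2387, 0.3197]
tcp_rot: [-180.0, -0.0, 0.4]
force: [-1.1, 0.1, 1.7]
finger_gap: 0.602
[ 0.40195386 -0.23865874  0.31973315] [-1.79989813e+02 -2.56357898e-03  3.99024593e-01] [-3.80314089e+01  1.04728207e+01  9.04213218e+01  9.74900131e-03
  7.91101812e+01  5.15677242e+01]
```

View pics/w2b.png

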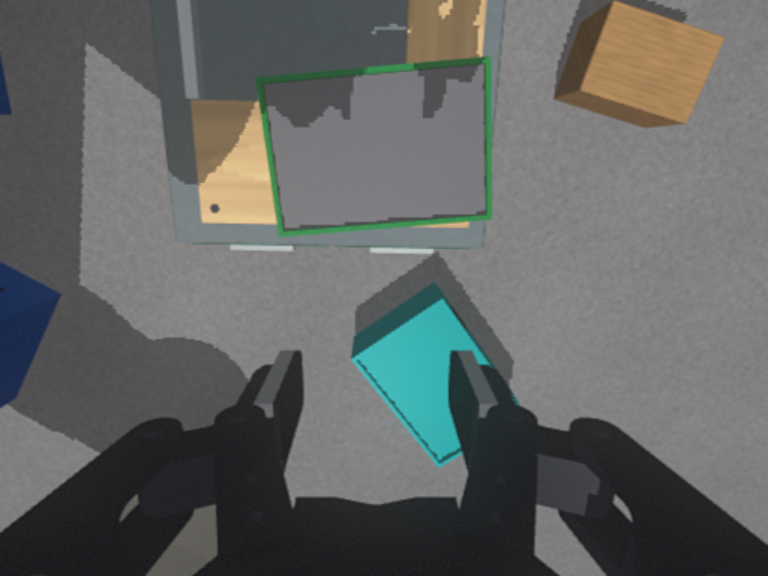

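Run:
```python
from h import *
w=np.load("w2.npz");c=(w["K"],w["R"],w["t"])
q=lambda P:(np.array(P,float)+.5)/1.5-.5
fitrect(c,q([(260,79),(490,58),(491,216),(281,235)]),.11,.16,.135,[.48,-.24,0])
for n,u,z in (("cabNL",(178,242),.07),("cabNR",(485,247),.07),("cabR far",(503,5),.07),("cabL far",(155,5),.07),("apron NL",(203,222),.075),("apron R edge",(487,10),.075),("left stop inner",(188,5),.084),("left stop inner near",(198,97),.084),
  ("turq top far (z.06)",(443,298),.06),("turq left (z.06)",(352,358),.06),("turq bot(z.06)",(440,467),.06),("turq base far",(433,283),.0),("turq base left",(355,325),.0)):
    print(n,back(None,q(u),z,c).round(4))
```

```text
[ 0.4789 -0.2413] yaw 5.19 res [-2.1 -1.   1.3 -1.4  1.3  2.1 -0.5  1.2]
cabNL [ 0.4001 -0.0596  0.07  ]
cabNR [ 0.3975 -0.3382  0.07  ]
cabR far [ 0.5901 -0.3372  0.07  ]
cabL far [ 0.588  -0.0644  0.07  ]
apron NL [ 0.4191 -0.0861  0.075 ]
apron R edge [ 0.5851 -0.3238  0.075 ]
left stop inner [ 0.5842 -0.0955  0.084 ]
left stop inner near [ 0.52   -0.0961  0.084 ]
turq top far (z.06) [ 0.3453 -0.3042  0.06  ]
turq left (z.06) [ 0.2813 -0.2158  0.06  ]
turq bot(z.06) [ 0.1516 -0.3108  0.06  ]
turq base far [ 0.3433 -0.3022  0.    ]
turq base left [ 0.2934 -0.2163  0.    ]
```

```bash
python3 -c "
from h import *
plan([.383,-.243,.082],-0.6,[0,-8,0])"
```

```text
shift cm [-1.9   0.4  23.78] rows 6.0
rot deg [0.01 7.99 1.01] rows 2.0
shift after rot cm [-5.18  0.47 23.28]
```

```bash
python3 -m creep '[{"claw":60,"xyz":[0,0,0],"rotation":[0,4,0.5]},{"claw":60,"xyz":[0,0,0],"rotation":[0,4,0.5]},{"claw":60,"xyz":[-0.86,0.08,3.88],"rotation":[0,0,0]},{"claw":60,"xyz":[-0.86,0.08,3.88],"rotation":[0,0,0]},{"claw":60,"xyz":[-0.86,0.08,3.88],"rotation":[0,0,0]},{"claw":60,"xyz":[-0.86,0.08,3.88],"rotation":[0,0,0]},{"claw":60,"xyz":[-0.86,0.08,3.88],"rotation":[0,0,0]},{"claw":60,"xyz":[-0.86,0.08,3.88],"rotation":[0,0,0]},{"claw":60,"xyz":[0,0,0],"rotation":[0,0,0]},{"claw":60,"xyz":[0,0,0],"rotation":[0,0,0]}]'
python3 - <<'E'
from h import *
plan([.51,-.243,.082],-0.6,[0,-8,0])
a=grab("scene","s3");crop(a,130,70,160,130,5,"s3c")
E
```

```text
t: 5.25
eef_pos: [0.3823, -0.2429, 0.0812]
tcp_rot: [-179.7, -7.8, -0.8]
force: [0.4, 0.6, 1.1]
finger_gap: 0.596
shift cm [12.66 -0.15  1.66] rows 4.0
rot deg [-0.15  0.19 -0.17] rows 1.0
shift after rot cm [12.66 -0.12  1.7 ]
```

View pics/s3c.png

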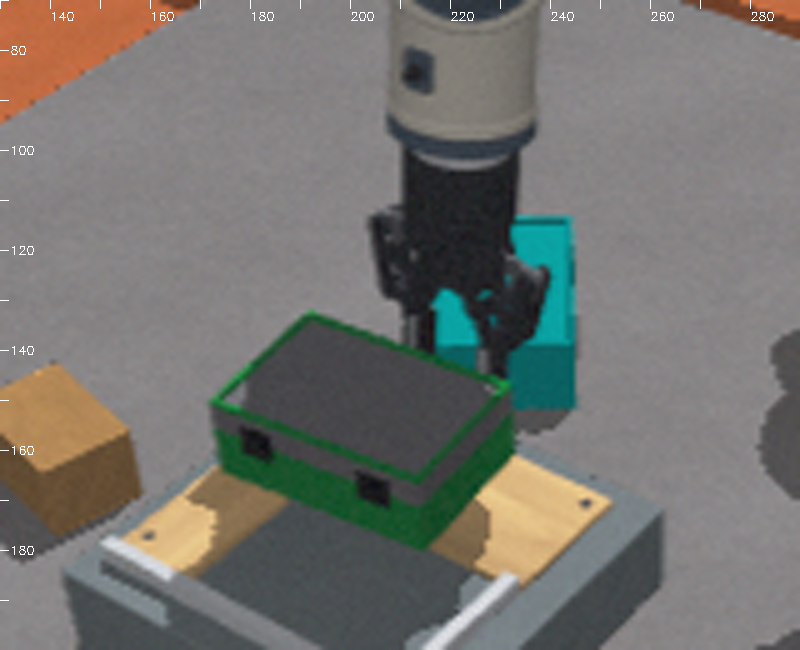

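```bash
python3 -m creep '[{"claw":60,"xyz":[0.99,0,0.136],"rotation":[0,0,0]},{"claw":60,"xyz":[0.5,0,0.068],"rotation":[0,0,0]},{"claw":60,"xyz":[0.3,0,0.041],"rotation":[0,0,0]},{"claw":60,"xyz":[0.3,0,0.041],"rotation":[0,0,0]},{"claw":60,"xyz":[0.3,0,0.041],"rotation":[0,0,0]},{"claw":60,"xyz":[0.3,0,0.041],"rotation":[0,0,0]},{"claw":60,"xyz":[0.3,0,0.041],"rotation":[0,0,0]}]'
python3 -m creep '[{"claw":60,"xyz":[0.3,0,0.041],"rotation":[0,0,0]},{"claw":60,"xyz":[0.3,0,0.041],"rotation":[0,0,0]},{"claw":60,"xyz":[0.3,0,0.041],"rotation":[0,0,0]},{"claw":60,"xyz":[0.3,0,0.041],"rotation":[0,0,0]},{"claw":60,"xyz":[0.3,0,0.041],"rotation":[0,0,0]},{"claw":60,"xyz":[0.3,0,0.041],"rotation":[0,0,0]},{"claw":60,"xyz":[0.3,0,0.041],"rotation":[0,0,0]},{"claw":60,"xyz":[0.3,0,0.041],"rotation":[0,0,0]}]'
python3 - <<'E'
from h import *
a=grab("scene","s4");crop(a,130,70,160,130,5,"s4c")
E
```

```text
t: 5.88
eef_pos: [0.4131, -0.2441, 0.0822]
tcp_rot: [-179.9, -8.0, -0.8]
force: [-8.6, 0.5, 7.1]
finger_gap: 0.601
t: 6.55
eef_pos: [0.4363, -0.2439, 0.0818]
tcp_rot: [-179.8, -7.9, -0.9]
force: [-8.7, 1.9, 5.7]
finger_gap: 0.604
```

View pics/s4c.png

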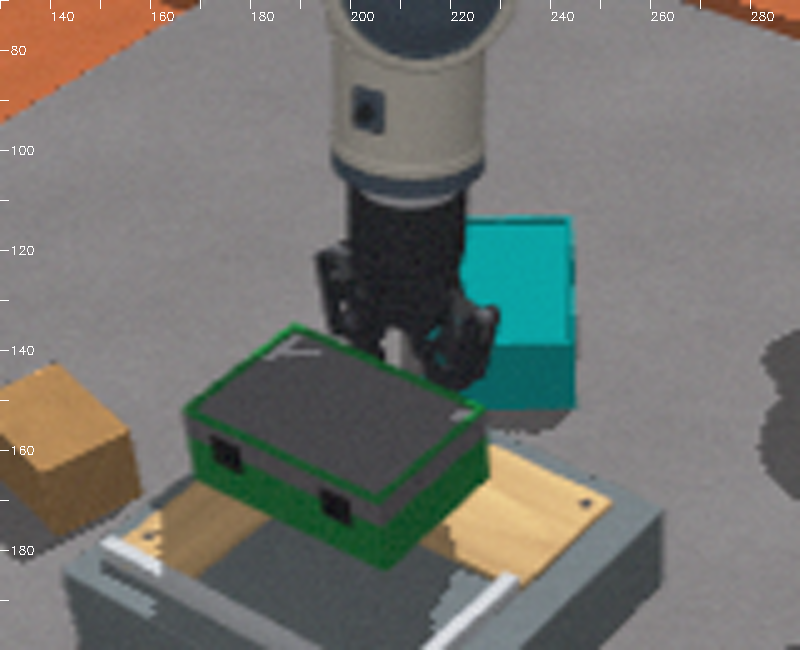

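```bash
python3 -m creep '[{"claw":60,"xyz":[0.3,0,0.0],"rotation":[0,0,0]},{"claw":60,"xyz":[0.3,0,0.0],"rotation":[0,0,0]},{"claw":60,"xyz":[0.3,0,0.0],"rotation":[0,0,0]},{"claw":60,"xyz":[0.3,0,0.0],"rotation":[0,0,0]},{"claw":60,"xyz":[0.3,0,0.0],"rotation":[0,0,0]},{"claw":60,"xyz":[0.3,0,0.0],"rotation":[0,0,0]}]'
python3 -m creep '[{"claw":60,"xyz":[0.3,0,0.041],"rotation":[0,0,0]},{"claw":60,"xyz":[0.3,0,0.041],"rotation":[0,0,0]},{"claw":60,"xyz":[0.3,0,0.041],"rotation":[0,0,0]},{"claw":60,"xyz":[0.3,0,0.041],"rotation":[0,0,0]}]'
python3 - <<'E'
from h import *
a=grab("scene","s5");crop(a,130,70,160,130,5,"s5c")
b=grab("wrist","w5");K,Rc,t=cam("wrist");np.savez("w5.npz",K=K,R=Rc,t=t);cv2.imwrite("pics/w5b.png",cv2.resize(b,None,fx=1.5,fy=1.5))
E
```

```text
t: 7.1
eef_pos: [0.4555, -0.245, 0.0847]
tcp_rot: [-179.9, -8.0, -0.9]
force: [-3.3, 0.7, -2.9]
finger_gap: 0.6
t: 7.43
eef_pos: [0.4677, -0.2452, 0.0847]
tcp_rot: [-179.9, -8.0, -0.9]
force: [-2.3, 0.3, -2.5]
finger_gap: 0.596
```

View pics/s5c.png

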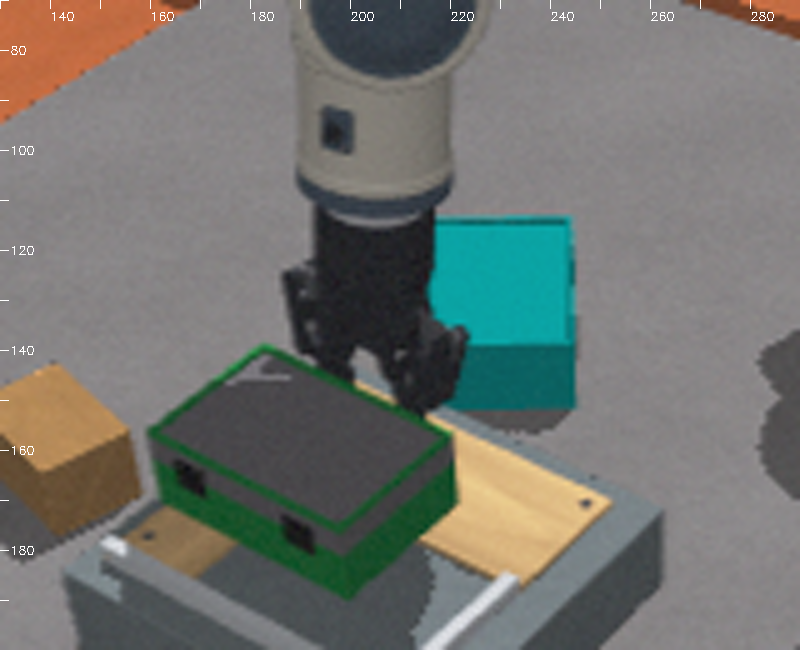

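View pics/w5b.png

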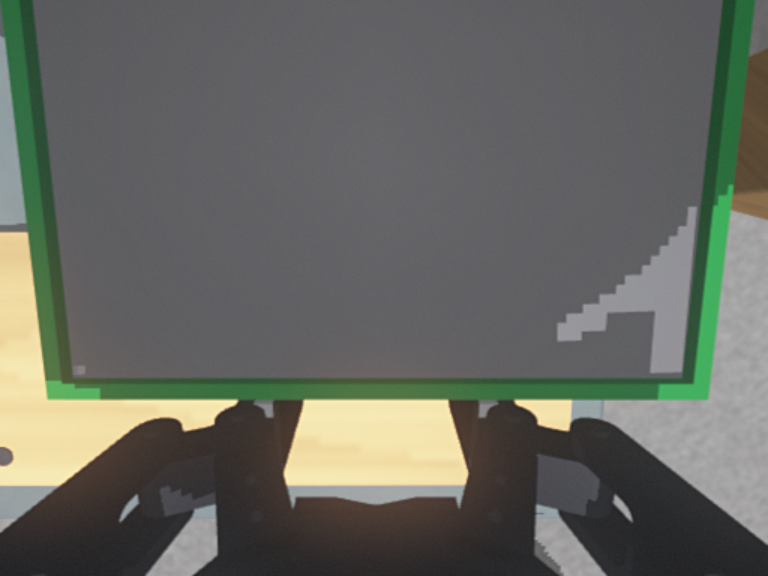

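```bash
python3 -m creep '[{"claw":60,"xyz":[0.3,0,0.041],"rotation":[0,0,0]},{"claw":60,"xyz":[0.3,0,0.041],"rotation":[0,0,0]},{"claw":60,"xyz":[0.3,0,0.041],"rotation":[0,0,0]},{"claw":60,"xyz":[0.3,0,0.041],"rotation":[0,0,0]},{"claw":60,"xyz":[0.3,0,0.041],"rotation":[0,0,0]},{"claw":60,"xyz":[0.3,0,0.041],"rotation":[0,0,0]},{"claw":60,"xyz":[0.3,0,0.041],"rotation":[0,0,0]},{"claw":60,"xyz":[0.15,0,0.021],"rotation":[0,0,0]}]'
python3 -m creep '[{"claw":60,"xyz":[0.15,0,0.021],"rotation":[0,0,0]},{"claw":60,"xyz":[0.15,0,0.021],"rotation":[0,0,0]}]'
python3 -m creep '[{"claw":60,"xyz":[0.15,0,0.021],"rotation":[0,0,0]},{"claw":60,"xyz":[0.15,0,0.021],"rotation":[0,0,0]}]'
python3 - <<'E'
from h import *
a=grab("scene","s6");crop(a,130,70,160,130,5,"s6c")
a=grab("top","t6");crop(a,265,140,95,90,6,"t6c")
E
```

```text
t: 8.2
eef_pos: [0.4901, -0.2454, 0.0848]
tcp_rot: [-179.9, -8.0, -0.9]
force: [-3.8, -0.2, 1.1]
finger_gap: 0.602
t: 8.37
eef_pos: [0.4929, -0.2454, 0.0848]
tcp_rot: [-179.9, -8.0, -0.9]
force: [-6.1, -0.0, 1.5]
finger_gap: 0.598
t: 8.53
eef_pos: [0.4959, -0.2455, 0.0848]
tcp_rot: [-179.9, -8.0, -0.9]
force: [-4.9, -0.1, 1.4]
finger_gap: 0.601
```

View pics/s6c.png

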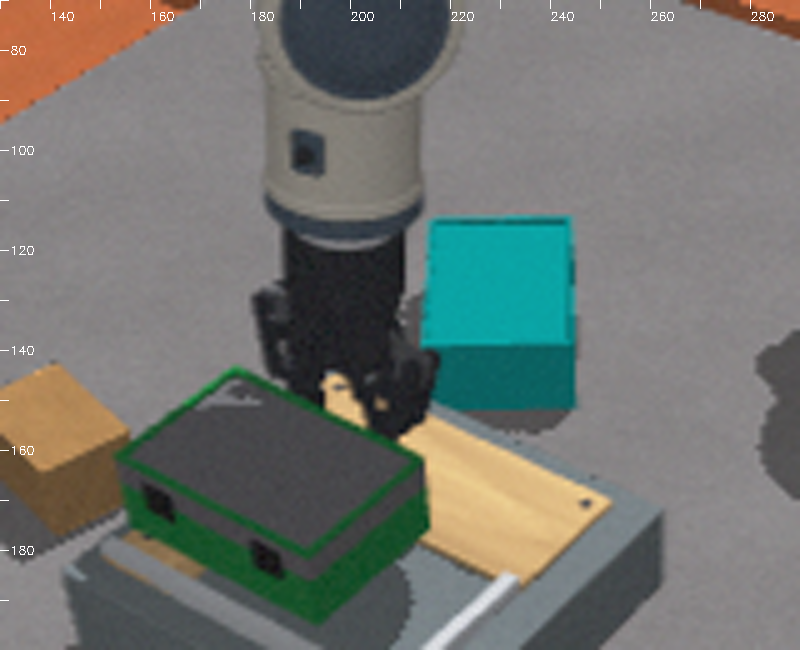

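View pics/t6c.png

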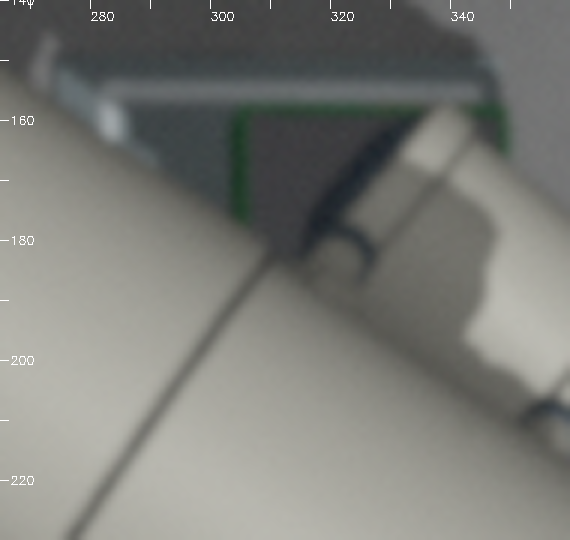

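```bash
python3 -m creep '[{"claw":60,"xyz":[0.15,0,0.021],"rotation":[0,0,0]},{"claw":60,"xyz":[0.15,0,0.021],"rotation":[0,0,0]}]'
python3 - <<'E'
from h import *
print(back("top",(307,(105.5)/6-.5+140),.135).round(4))
E
```

```text
t: 8.8
eef_pos: [0.4989, -0.2456, 0.0848]
tcp_rot: [-179.9, -8.0, -0.9]
force: [-5.2, 0.3, 0.6]
finger_gap: 0.599
[ 0.6153 -0.1776  0.135 ]
```

```bash
python3 -m creep '[{"claw":60,"xyz":[0.15,0,0.021],"rotation":[0,0,0]},{"claw":60,"xyz":[0.15,0,0.021],"rotation":[0,0,0]},{"claw":60,"xyz":[0.15,0,0.021],"rotation":[0,0,0]},{"claw":60,"xyz":[0.15,0,0.021],"rotation":[0,0,0]}]'
python3 -m creep '[{"claw":60,"xyz":[0.1,0,0.014],"rotation":[0,0,0]},{"claw":60,"xyz":[0.1,0,0.014],"rotation":[0,0,0]}]'
python3 -m creep '[{"claw":60,"xyz":[0.1,0,0.014],"rotation":[0,0,0]},{"claw":60,"xyz":[0.1,0,0.014],"rotation":[0,0,0]}]'
```

```text
t: 9.13
eef_pos: [0.5053, -0.2457, 0.0848]
tcp_rot: [-179.9, -8.0, -0.9]
force: [-4.8, 1.0, 0.3]
finger_gap: 0.602
t: 9.3
eef_pos: [0.5073, -0.2458, 0.0848]
tcp_rot: [-179.9, -8.0, -0.9]
force: [-4.5, -0.0, 1.3]
finger_gap: 0.596
t: 9.47
eef_pos: [0.5092, -0.2458, 0.0848]
tcp_rot: [-179.9, -8.0, -0.9]
force: [-6.1, -0.3, 1.4]
finger_gap: 0.604
```

```bash
python3 -m creep '[{"claw":60,"xyz":[0.1,0,0.014],"rotation":[0,0,0]}]'
python3 -m creep '[{"claw":60,"xyz":[0.1,0,0.014],"rotation":[0,0,0]}]'
python3 -m creep '[{"claw":60,"xyz":[0.05,0,0.007],"rotation":[0,0,0]}]'
```

```text
t: 9.55
eef_pos: [0.5102, -0.2458, 0.0848]
tcp_rot: [-179.9, -8.0, -0.9]
force: [-5.6, 0.6, 0.9]
finger_gap: 0.599
t: 9.63
eef_pos: [0.5112, -0.2458, 0.0848]
tcp_rot: [-179.9, -8.0, -0.9]
force: [-5.1, -0.0, 0.1]
finger_gap: 0.603
t: 9.72
eef_pos: [0.5118, -0.2459, 0.0848]
tcp_rot: [-179.9, -8.0, -0.9]
force: [-5.3, 0.2, 1.5]
finger_gap: 0.599
```

```bash
for i in 1 2 3 4; do python3 -m creep '[{"claw":60,"xyz":[0.06,0,0.008],"rotation":[0,0,0]}]' | grep -E 'eef|force'; done
```

```text
eef_pos: [0.5123, -0.2459, 0.0848]
force: [-5.1, 0.1, 1.1]
eef_pos: [0.513, -0.2458, 0.0848]
force: [-5.0, 0.6, 0.9]
eef_pos: [0.5136, -0.2459, 0.0848]
force: [-3.5, -0.3, 0.5]
eef_pos: [0.5142, -0.2459, 0.0848]
force: [-5.0, 0.4, 1.0]
```

```bash
python3 -m creep '[{"claw":60,"xyz":[0.06,0,0.008],"rotation":[0,0,0]}]' | grep -E 'eef|force'
python3 -m creep '[{"claw":60,"xyz":[0.06,0,0.008],"rotation":[0,0,0]}]' | grep -E 'eef|force'
python3 - <<'E'
from h import *
a=grab("scene","s7");crop(a,130,120,130,100,6,"s7c")
E
```

```text
eef_pos: [0.5145, -0.2458, 0.0848]
force: [-12.2, -2.3, 3.8]
eef_pos: [0.5145, -0.2458, 0.0847]
force: [-17.0, -2.9, 7.6]
```

View pics/s7c.png

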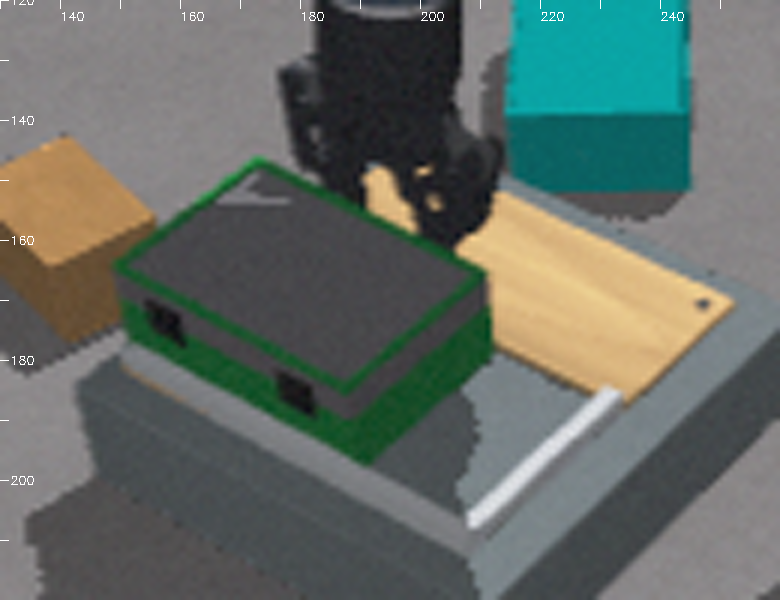

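```bash
python3 -m creep '[{"claw":60,"xyz":[-1,0,-0.137],"rotation":[0,0,0]},{"claw":60,"xyz":[-1,0,-0.137],"rotation":[0,0,0]},{"claw":60,"xyz":[-0.5,0,-4],"rotation":[0,0,0]},{"claw":60,"xyz":[-0.5,0,-4],"rotation":[0,0,0]},{"claw":60,"xyz":[-0.5,0,-4],"rotation":[0,0,0]},{"claw":60,"xyz":[0,0,0],"rotation":[0,-8,0]},{"claw":60,"xyz":[0,0,0],"rotation":[0,0,0]}]'
python3 - <<'E'
from h import *
print("carton L",back("top",(367,188),.06).round(4),back("top",(370,167),.06).round(4))
a=grab("top","t8");crop(a,265,140,95,90,6,"t8c")
plan([.574,-.37,.2],89.4)
E
```

```text
t: 10.85
eef_pos: [0.465, -0.2467, 0.2052]
tcp_rot: [179.8, -0.8, -0.9]
force: [-0.2, 0.7, -0.9]
finger_gap: 0.598
carton L [ 0.5158 -0.4061  0.06  ] [ 0.5961 -0.4222  0.06  ]
shift cm [11.06 12.26  0.5 ] rows 5.0
rot deg [  0.85  -0.77 -90.19] rows 13.0
shift after rot cm [-12.3   11.02   0.29]
```

View pics/t8c.png

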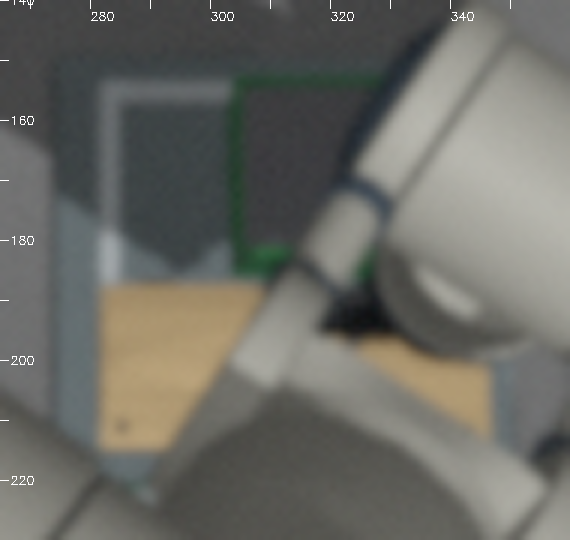

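```bash
python3 -m creep '[{"claw":60,"xyz":[2.76,2.8,0.1],"rotation":[0,0,0]},{"claw":60,"xyz":[2.76,2.8,0.1],"rotation":[0,0,0]},{"claw":60,"xyz":[2.76,2.8,0.1],"rotation":[0,0,0]},{"claw":60,"xyz":[2.76,2.8,0.1],"rotation":[0,0,0]},{"claw":60,"xyz":[0,0,0],"rotation":[0.8,-0.8,-7]},{"claw":60,"xyz":[0,0,0],"rotation":[0,0,-7]},{"claw":60,"xyz":[0,0,0],"rotation":[0,0,-7]},{"claw":60,"xyz":[0,0,0],"rotation":[0,0,-7]},{"claw":60,"xyz":[0,0,0],"rotation":[0,0,-7]},{"claw":60,"xyz":[0,0,0],"rotation":[0,0,-7]},{"claw":60,"xyz":[0,0,0],"rotation":[0,0,-7]},{"claw":60,"xyz":[0,0,0],"rotation":[0,0,-7]}]'
python3 -m creep '[{"claw":60,"xyz":[0,0,0],"rotation":[0,0,-7]},{"claw":60,"xyz":[0,0,0],"rotation":[0,0,-7]},{"claw":60,"xyz":[0,0,0],"rotation":[0,0,-7]},{"claw":60,"xyz":[0,0,0],"rotation":[0,0,-7]},{"claw":60,"xyz":[0,0,0],"rotation":[0,0,-6]},{"claw":60,"xyz":[0,0,0],"rotation":[0,8,0]},{"claw":60,"xyz":[0,0,0],"rotation":[0,0,0]},{"claw":60,"xyz":[0,0,0],"rotation":[0,0,0]}]'
python3 - <<'E'
from h import *
plan([.574,-.358,.086],89.4,[8,0,0])
b=grab("wrist","w9");K,Rc,t=cam("wrist");np.savez("w9.npz",K=K,R=Rc,t=t);cv2.imwrite("pics/w9b.png",cv2.resize(b,None,fx=1.5,fy=1.5))
E
```

```text
t: 11.9
eef_pos: [0.5719, -0.3585, 0.1969]
tcp_rot: [-179.5, -0.8, 55.6]
force: [0.1, 0.8, -0.0]
finger_gap: 0.604
t: 12.57
eef_pos: [0.5717, -0.36, 0.1969]
tcp_rot: [180.0, -8.0, 89.0]
force: [0.4, 0.1, -0.6]
finger_gap: 0.599
shift cm [-1.33  0.22 11.01] rows 3.0
rot deg [ 0.15  0.03 -0.38] rows 1.0
shift after rot cm [-1.34  0.24 11.01]
```

View pics/w9b.png

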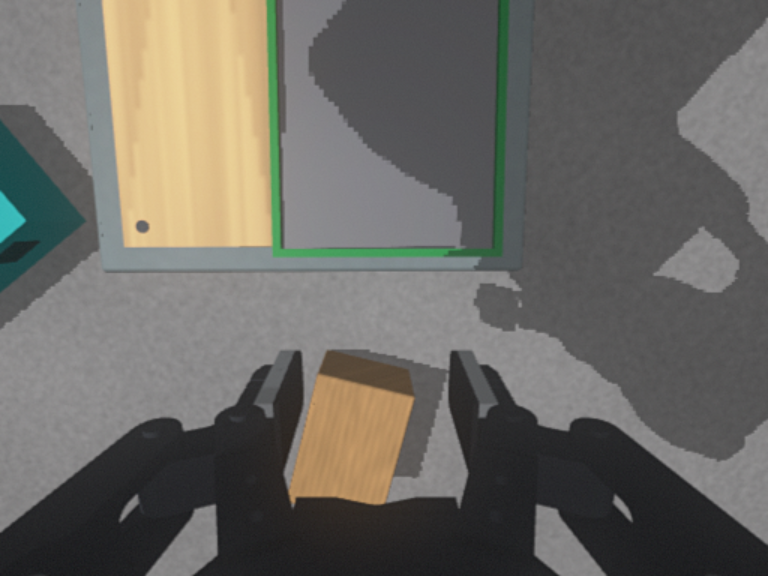

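Run:
```python
from h import *
w=np.load("w9.npz");c=(w["K"],w["R"],w["t"])
q=lambda P:(np.array(P,float)+.5)/1.5-.5
for n,u,z in (("NR",(274,257),.135),("FR",(504,256),.135),("cab NR",(104,271),.07),("cab FR",(521,270),.07),("carton top far-left",(319,374),.06),("carton top",(414,395),.06)):
    print(n,back(None,q(u),z,c).round(4))
```

```text
NR [ 0.5226 -0.323   0.135 ]
FR [ 0.6351 -0.3243  0.135 ]
cab NR [ 0.3981 -0.3352  0.07  ]
cab FR [ 0.6652 -0.339   0.07  ]
carton top far-left [ 0.5319 -0.4099  0.06  ]
carton top [ 0.5973 -0.4262  0.06  ]
```

```bash
python3 -m creep '[{"claw":60,"xyz":[-0.45,0.17,3.67],"rotation":[0,0,-0.4]},{"claw":60,"xyz":[-0.45,0.17,3.67],"rotation":[0,0,0]},{"claw":60,"xyz":[-0.45,0.17,3.67],"rotation":[0,0,0]},{"claw":60,"xyz":[0,0,0],"rotation":[0,0,0]},{"claw":60,"xyz":[0.5,0,0.07],"rotation":[0,0,0]},{"claw":60,"xyz":[0.5,0,0.07],"rotation":[0,0,0]}]'
python3 -m creep '[{"claw":60,"xyz":[0.5,0,0.07],"rotation":[0,0,0]},{"claw":60,"xyz":[0.3,0,0.042],"rotation":[0,0,0]},{"claw":60,"xyz":[0.3,0,0.042],"rotation":[0,0,0]},{"claw":60,"xyz":[0.3,0,0.042],"rotation":[0,0,0]},{"claw":60,"xyz":[0.3,0,0.042],"rotation":[0,0,0]},{"claw":60,"xyz":[0.3,0,0.042],"rotation":[0,0,0]}]'
python3 -m creep '[{"claw":60,"xyz":[0.3,0,0.042],"rotation":[0,0,0]},{"claw":60,"xyz":[0.3,0,0.042],"rotation":[0,0,0]},{"claw":60,"xyz":[0.3,0,0.042],"rotation":[0,0,0]},{"claw":60,"xyz":[0.3,0,0.042],"rotation":[0,0,0]}]'
python3 - <<'E'
from h import *
a=grab("scene","s10");crop(a,100,70,160,130,5,"s10c")
E
```

```text
t: 13.12
eef_pos: [0.5784, -0.3469, 0.0899]
tcp_rot: [179.8, -7.9, 89.6]
force: [0.1, 0.6, 0.3]
finger_gap: 0.599
t: 13.62
eef_pos: [0.5785, -0.3277, 0.0892]
tcp_rot: [179.8, -7.8, 89.6]
force: [-0.1, -5.0, 2.2]
finger_gap: 0.6
t: 13.95
eef_pos: [0.5781, -0.3147, 0.0884]
tcp_rot: [179.9, -7.9, 89.6]
force: [-0.4, -5.3, 1.0]
finger_gap: 0.596
```

View pics/s10c.png

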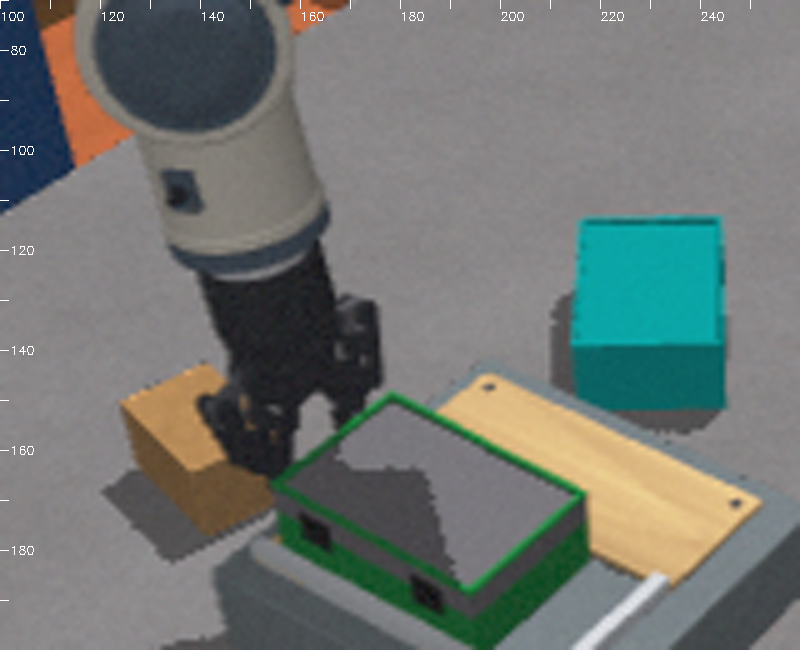

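```bash
python3 -m creep '[{"claw":60,"xyz":[0.3,0,0.042],"rotation":[0,0,0]},{"claw":60,"xyz":[0.3,0,0.042],"rotation":[0,0,0]},{"claw":60,"xyz":[0.3,0,0.042],"rotation":[0,0,0]},{"claw":60,"xyz":[0.3,0,0.042],"rotation":[0,0,0]},{"claw":60,"xyz":[0.3,0,0.042],"rotation":[0,0,0]},{"claw":60,"xyz":[0.3,0,0.042],"rotation":[0,0,0]},{"claw":60,"xyz":[0.3,0,0.042],"rotation":[0,0,0]},{"claw":60,"xyz":[0.3,0,0.042],"rotation":[0,0,0]}]'
python3 -m creep '[{"claw":60,"xyz":[0.2,0,0.028],"rotation":[0,0,0]},{"claw":60,"xyz":[0.2,0,0.028],"rotation":[0,0,0]},{"claw":60,"xyz":[0.2,0,0.028],"rotation":[0,0,0]},{"claw":60,"xyz":[0.2,0,0.028],"rotation":[0,0,0]}]'
python3 -m creep '[{"claw":60,"xyz":[0.15,0,0.021],"rotation":[0,0,0]},{"claw":60,"xyz":[0.15,0,0.021],"rotation":[0,0,0]}]'
```

```text
t: 14.67
eef_pos: [0.578, -0.2899, 0.0879]
tcp_rot: [180.0, -8.0, 89.6]
force: [-0.1, -3.0, -2.4]
finger_gap: 0.598
t: 15.0
eef_pos: [0.5782, -0.2821, 0.0881]
tcp_rot: [180.0, -8.0, 89.6]
force: [0.4, -3.3, -0.8]
finger_gap: 0.604
t: 15.17
eef_pos: [0.5782, -0.2791, 0.0881]
tcp_rot: [180.0, -8.0, 89.6]
force: [0.4, -2.4, -3.5]
finger_gap: 0.603
```

```bash
python3 -m creep '[{"claw":60,"xyz":[0.15,0,0.021],"rotation":[0,0,0]},{"claw":60,"xyz":[0.15,0,0.021],"rotation":[0,0,0]}]'
python3 -m creep '[{"claw":60,"xyz":[0.1,0,0.014],"rotation":[0,0,0]},{"claw":60,"xyz":[0.1,0,0.014],"rotation":[0,0,0]}]'
python3 - <<'E'
from h import *
a=grab("scene","s11");crop(a,140,110,130,100,6,"s11c")
E
```

```text
t: 15.33
eef_pos: [0.5782, -0.2762, 0.0881]
tcp_rot: [180.0, -8.0, 89.5]
force: [-0.8, -2.1, -1.4]
finger_gap: 0.601
t: 15.5
eef_pos: [0.5782, -0.2741, 0.0881]
tcp_rot: [180.0, -8.0, 89.6]
force: [0.1, -2.1, -1.4]
finger_gap: 0.597
```

View pics/s11c.png

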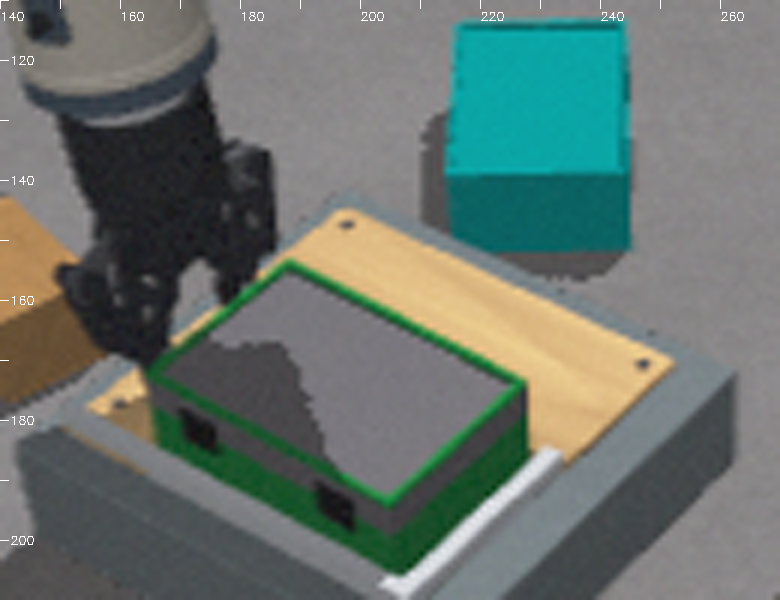

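```bash
python3 -m creep '[{"claw":60,"xyz":[0.1,0,0.014],"rotation":[0,0,0]},{"claw":60,"xyz":[0.1,0,0.014],"rotation":[0,0,0]}]'
python3 -m creep '[{"claw":60,"xyz":[0.08,0,0.011],"rotation":[0,0,0]}]'
python3 -m creep '[{"claw":60,"xyz":[0.08,0,0.011],"rotation":[0,0,0]}]'
python3 -m creep '[{"claw":60,"xyz":[0.06,0,0.008],"rotation":[0,0,0]}]'
```

```text
t: 15.72
eef_pos: [0.5783, -0.2722, 0.0881]
tcp_rot: [180.0, -8.0, 89.6]
force: [-0.1, -3.4, -2.2]
finger_gap: 0.598
t: 15.8
eef_pos: [0.5782, -0.2713, 0.0881]
tcp_rot: [180.0, -8.0, 89.6]
force: [0.6, -2.5, -1.2]
finger_gap: 0.602
t: 15.88
eef_pos: [0.5783, -0.2707, 0.0882]
tcp_rot: [179.9, -8.0, 89.6]
force: [0.7, -4.1, 1.3]
finger_gap: 0.599
t: 15.97
eef_pos: [0.5784, -0.2701, 0.0882]
tcp_rot: [179.9, -8.0, 89.6]
force: [-0.9, -3.5, -1.3]
finger_gap: 0.602
```

```bash
python3 -m creep '[{"claw":60,"xyz":[0.06,0,0.008],"rotation":[0,0,0]}]'
python3 -m creep '[{"claw":60,"xyz":[0.06,0,0.008],"rotation":[0,0,0]}]'
python3 -m creep '[{"claw":60,"xyz":[0.06,0,0.008],"rotation":[0,0,0]}]'
python3 - <<'E'
from h import *
a=grab("scene","s12");crop(a,140,110,130,100,6,"s12c")
E
```

```text
t: 16.05
eef_pos: [0.5784, -0.2695, 0.0882]
tcp_rot: [179.9, -8.0, 89.6]
force: [-0.1, -3.4, -0.3]
finger_gap: 0.601
t: 16.13
eef_pos: [0.5784, -0.2689, 0.0882]
tcp_rot: [179.9, -8.0, 89.6]
force: [-0.4, -3.9, -0.2]
finger_gap: 0.597
t: 16.22
eef_pos: [0.5784, -0.2683, 0.0882]
tcp_rot: [179.9, -8.0, 89.6]
force: [0.4, -4.0, -0.5]
finger_gap: 0.601
```

View pics/s12c.png

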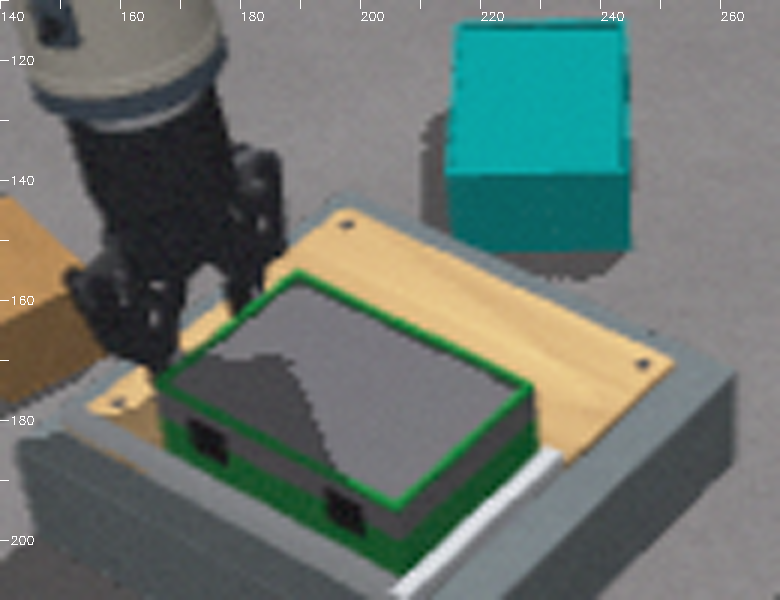

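```bash
python3 -m creep '[{"claw":60,"xyz":[0.06,0,0.008],"rotation":[0,0,0]}]'
python3 -m creep '[{"claw":60,"xyz":[0.06,0,0.008],"rotation":[0,0,0]}]'
python3 -m creep '[{"claw":60,"xyz":[0.06,0,0.008],"rotation":[0,0,0]}]'
```

```text
t: 16.35
eef_pos: [0.5784, -0.2677, 0.0882]
tcp_rot: [179.9, -8.0, 89.6]
force: [-0.0, -4.1, 0.1]
finger_gap: 0.6
t: 16.43
eef_pos: [0.5784, -0.2672, 0.0882]
tcp_rot: [179.9, -8.0, 89.6]
force: [-1.2, -9.4, 0.7]
finger_gap: 0.599
t: 16.52
eef_pos: [0.5784, -0.267, 0.0882]
tcp_rot: [179.9, -7.9, 89.6]
force: [-2.1, -12.4, -0.7]
finger_gap: 0.599
```

Run:
```python
from h import *
b=grab("wrist","w12");K,Rc,t=cam("wrist");np.savez("w12.npz",K=K,R=Rc,t=t);cv2.imwrite("pics/w12b.png",cv2.resize(b,None,fx=1.5,fy=1.5))
```

```text
(no output)
```

View pics/w12b.png

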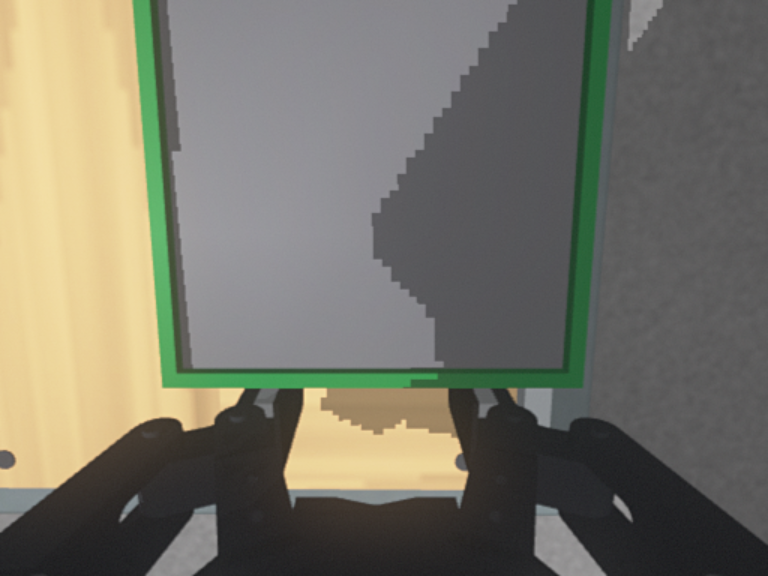

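```bash
python3 -m creep '[{"claw":60,"xyz":[-0.8,0,-0.112],"rotation":[0,0,0]},{"claw":60,"xyz":[-1,0,-0.14],"rotation":[0,0,0]},{"claw":60,"xyz":[-1,0,-3.5],"rotation":[0,0,0]},{"claw":60,"xyz":[-0.5,0,-4],"rotation":[0,0,0]},{"claw":60,"xyz":[0,0,-4],"rotation":[0,0,0]},{"claw":60,"xyz":[0,0,0],"rotation":[0,-7,0]},{"claw":60,"xyz":[0,0,0],"rotation":[0,-1,0]},{"claw":60,"xyz":[0,0,0],"rotation":[0,0,0]}]'
python3 -c "
from h import *
plan([.578,-.228,.385],90.2)"
```

```text
t: 17.23
eef_pos: [0.5778, -0.3143, 0.2002]
tcp_rot: [180.0, -0.0, 89.6]
force: [-0.6, 0.1, -0.3]
finger_gap: 0.603
shift cm [  8.63  -0.02 -18.48] rows 5.0
rot deg [ 0.05 -0.02 -0.56] rows 1.0
shift after rot cm [  8.63   0.05 -18.48]
```

```bash
python3 -m creep '[{"claw":60,"xyz":[1.72,0,-3.7],"rotation":[0,0,-0.5]},{"claw":60,"xyz":[1.72,0,-3.7],"rotation":[0,0,0]},{"claw":60,"xyz":[1.72,0,-3.7],"rotation":[0,0,0]},{"claw":60,"xyz":[1.72,0,-3.7],"rotation":[0,0,0]},{"claw":60,"xyz":[1.72,0,-3.7],"rotation":[0,0,0]},{"claw":60,"xyz":[0,0,0],"rotation":[0,0,0]},{"claw":60,"xyz":[0,0,0],"rotation":[0,0,0]}]'
python3 - <<'E'
from h import *
p,R,s=tool();print(p)
b=grab("wrist","w13");K,Rc,t=cam("wrist");np.savez("w13.npz",K=K,R=Rc,t=t);cv2.imwrite("pics/w13b.png",cv2.resize(b,None,fx=1.5,fy=1.5))
a=grab("scene","s13");crop(a,140,120,130,100,6,"s13c")
E
```

```text
t: 17.82
eef_pos: [0.5783, -0.229, 0.3859]
tcp_rot: [179.9, -0.1, 90.2]
force: [0.3, 0.4, -1.1]
finger_gap: 0.602
[ 0.57834893 -0.22895554  0.38586417]
```

View pics/w13b.png

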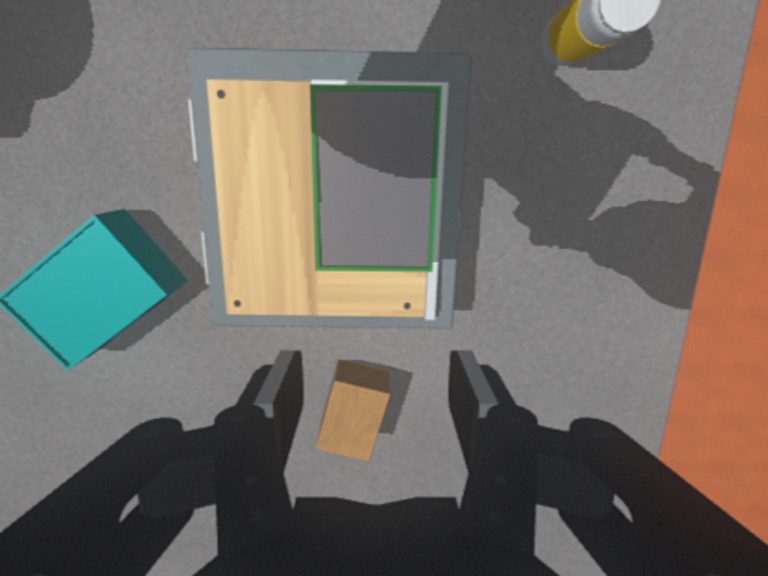

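View pics/s13c.png

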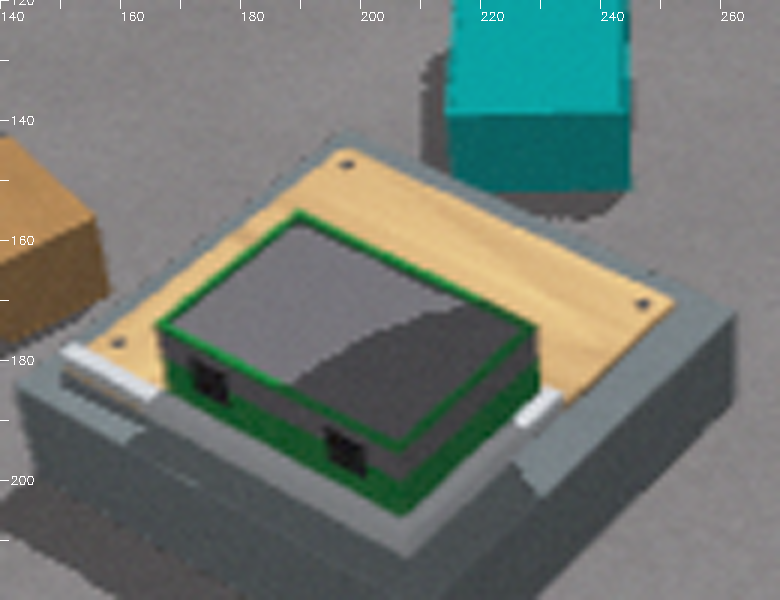

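Run:
```python
from h import *
a=cv2.imread("pics/w13.png");crop(a,195,45,115,145,5,"w13c")
```

```text
(no output)
```

View pics/w13c.png

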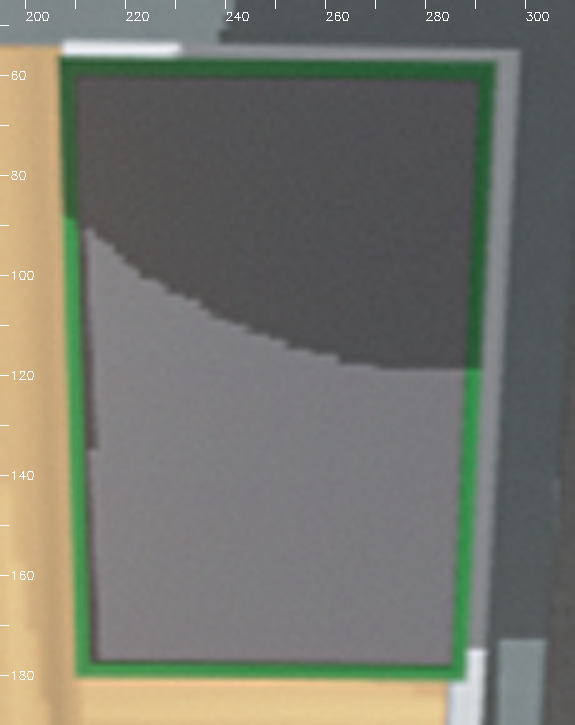

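Run:
```python
from h import *
w=np.load("w13.npz");c=(w["K"],w["R"],w["t"])
q=(np.array([(497,62),(466,680),(76,678),(61,57)])+.5)/5-.5+[195,45]
for z in (.135,.130): fitrect(c,q,.11,.16,z,[.58,-.18,0])
r=least_squares(lambda p:(proj(None,rect(p[0],p[1],p[2],.11,.16,p[3]),c)-q).ravel(),[.58,-.18,0,.13]);print("free z",r.x.round(4),r.fun.round(1))
# joint multi-view incl scene
P=(np.array([(403,448),(162,325),(300,213),(537,327)])+.5)/6-.5+[140,120]
cs=cam("scene");fitrect(cs,P,.11,.16,.130,[.58,-.18,0]);fitrect(cs,P,.11,.16,.135,[.58,-.18,0])
r=least_squares(lambda p:np.r_[(proj(None,rect(p[0],p[1],p[2],.11,.16,p[3]),c)-q).ravel(),(proj(None,rect(p[0],p[1],p[2],.11,.16,p[3]),cs)-P).ravel()],[.58,-.18,0,.13]);print("joint",r.x.round(4))
# cabinet corners now in top-of-unit
qq=lambda P:(np.array(P,float)+.5)/1.5-.5
fitrect(c,qq([(470,55),(452,327),(214,325),(190,50)]),.27,.28,.07,[.53,-.2,0])
# compare cabinet between first scene and this scene image by phase correlation on near/left corner and far edge
a=cv2.imread("pics/scene0.png",0).astype(np.float32);b=cv2.imread("pics/s13.png",0).astype(np.float32)
for (x,y,w_,h_) in ((245,165,20,20),(142,180,16,22),(200,215,24,24),(232,158,30,22)):
    print(cv2.phaseCorrelate(a[y:y+h_,x:x+w_],b[y:y+h_,x:x+w_]))
```

```text
[ 0.5767 -0.1778] yaw -0.57 res [ 1.  -0.8  0.8  1.5 -0.6  1.  -1.2 -1. ]
[ 0.5767 -0.1778] yaw -0.57 res [ 0.5 -0.2  0.3  0.6 -0.1  0.1 -0.7 -0.3]
free z [ 0.5767 -0.1778 -0.0099  0.1273] [ 0.1  0.2  0.1  0.2  0.1 -0.3 -0.3  0. ]
[ 0.5794 -0.1749] yaw -0.29 res [-0.   0.6 -0.8 -0.   0.1 -0.5  0.7 -0.3]
[ 0.5833 -0.171 ] yaw -0.34 res [ 0.   0.7 -1.  -0.1  0.1 -0.6  0.9 -0.3]
joint [ 0.5767 -0.1778 -0.0093  0.1266]
[ 0.5326 -0.1999] yaw -0.77 res [ 2.6 -1.2  1.4  2.7 -0.9  1.7 -3.  -1.2]
((-0.07233138931777461, 0.024894145767877518), 1.014284797310829)
((0.015150452192661312, -0.029394665007961507), 1.0165718728676438)
((0.28509341912897845, -0.42075510023950535), 0.708903371459908)
((0.2847692860545017, -0.12246601690488745), 1.0011061979664697)
```

```bash
python3 -c "
from h import *
plan([.569,.195,.2],88.65)"
```

```text
shift cm [42.41 -0.75 18.4 ] rows 12.0
rot deg [-0.11 -0.14  1.42] rows 1.0
shift after rot cm [42.42 -1.84 18.3 ]
```

```bash
python3 -m creep '[{"claw":100,"xyz":[0,0,0],"rotation":[-0.1,-0.1,1.4]},{"claw":100,"xyz":[3.85,-0.167,1.3],"rotation":[0,0,0]},{"claw":100,"xyz":[3.85,-0.167,1.3],"rotation":[0,0,0]},{"claw":100,"xyz":[3.85,-0.167,1.3],"rotation":[0,0,0]},{"claw":100,"xyz":[3.85,-0.167,1.3],"rotation":[0,0,0]},{"claw":100,"xyz":[3.85,-0.167,1.3],"rotation":[0,0,0]},{"claw":100,"xyz":[3.85,-0.167,1.3],"rotation":[0,0,0]},{"claw":100,"xyz":[3.85,-0.167,1.3],"rotation":[0,0,0]},{"claw":100,"xyz":[3.85,-0.167,1.3],"rotation":[0,0,0]},{"claw":100,"xyz":[3.85,-0.167,1.3],"rotation":[0,0,0]},{"claw":100,"xyz":[3.85,-0.167,1.3],"rotation":[0,0,0]},{"claw":100,"xyz":[3.85,-0.167,1.3],"rotation":[0,0,0]}]'
python3 -m creep '[{"claw":100,"xyz":[0,0,2],"rotation":[0,0,0]},{"claw":100,"xyz":[0,0,0],"rotation":[0,0,0]}]'
python3 -c "
from h import *
plan([.5693,.1946,.083],88.65)"
```

```text
t: 18.92
eef_pos: [0.5688, 0.1955, 0.2388]
tcp_rot: [-180.0, 0.1, 88.5]
force: [1.3, -0.1, 0.0]
finger_gap: 1.002
t: 19.08
eef_pos: [0.5673, 0.1951, 0.2161]
tcp_rot: [-179.7, 0.2, 88.7]
force: [-0.7, -0.6, -0.7]
finger_gap: 0.998
shift cm [ 0.    0.27 13.31] rows 4.0
rot deg [-0.29  0.2   0.08] rows 1.0
shift after rot cm [-0.05  0.2  13.31]
```

```bash
python3 -m creep '[{"claw":100,"xyz":[0,0.1,3.5],"rotation":[-0.2,0.1,0]},{"claw":100,"xyz":[0,0.1,3.5],"rotation":[0,0,0]},{"claw":100,"xyz":[0,0,3.3],"rotation":[0,0,0]},{"claw":100,"xyz":[0,0,2],"rotation":[0,0,0]},{"claw":100,"xyz":[0,0,1],"rotation":[0,0,0]},{"claw":100,"xyz":[0,0,0],"rotation":[0,0,0]},{"claw":100,"xyz":[0,0,0],"rotation":[0,0,0]}]'
python3 -c "
from h import *
plan([.5693,.1946,.083],88.65)
a=grab('scene','s14');crop(a,230,150,130,130,5,'s14c')"
```

```text
t: 19.67
eef_pos: [0.5729, 0.1932, 0.0886]
tcp_rot: [179.7, 0.0, 88.6]
force: [-0.6, 0.7, 0.2]
finger_gap: 0.999
shift cm [ 0.13 -0.36  0.55] rows 1.0
rot deg [ 0.33  0.02 -0.08] rows 1.0
shift after rot cm [ 0.13 -0.36  0.56]
```

View pics/s14c.png

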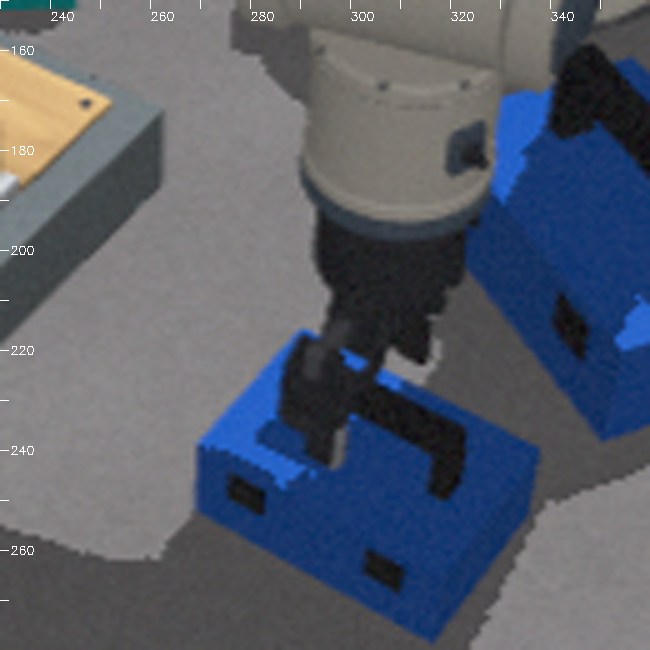

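```bash
python3 -m creep '[{"claw":100,"xyz":[0.13,-0.36,0.45],"rotation":[0.3,0,0]},{"claw":100,"xyz":[0,0,0],"rotation":[0,0,0]},{"claw":100,"xyz":[0,0,0],"rotation":[0,0,0]}]'
python3 -m creep '[{"claw":0,"xyz":[0,0,0],"rotation":[0,0,0]},{"claw":0,"xyz":[0,0,0],"rotation":[0,0,0]},{"claw":0,"xyz":[0,0,0],"rotation":[0,0,0]},{"claw":0,"xyz":[0,0,0],"rotation":[0,0,0]},{"claw":0,"xyz":[0,0,0],"rotation":[0,0,0]},{"claw":0,"xyz":[0,0,0],"rotation":[0,0,0]},{"claw":0,"xyz":[0,0,0],"rotation":[0,0,0]},{"claw":0,"xyz":[0,0,0],"rotation":[0,0,0]}]'
```

```text
t: 19.97
eef_pos: [0.569, 0.1955, 0.0841]
tcp_rot: [179.9, 0.0, 88.7]
force: [-0.4, -0.1, 0.9]
finger_gap: 1.004
t: 20.63
eef_pos: [0.5693, 0.1954, 0.0836]
tcp_rot: [179.9, 0.0, 88.6]
force: [4.1, 0.5, 0.8]
finger_gap: 0.204
```

```bash
python3 -m creep '[{"claw":0,"xyz":[0,0,-1],"rotation":[0,0,0]},{"claw":0,"xyz":[0,0,-2.5],"rotation":[0,0,0]},{"claw":0,"xyz":[0,0,-3.5],"rotation":[0,0,0]},{"claw":0,"xyz":[0,0,-3.8],"rotation":[0,0,0]},{"claw":0,"xyz":[0,0,-3.8],"rotation":[0,0,-0.75]},{"claw":0,"xyz":[0,0,-2],"rotation":[0,0,0]},{"claw":0,"xyz":[0,0,0],"rotation":[0,0,0]},{"claw":0,"xyz":[0,0,0],"rotation":[0,0,0]}]'
python3 -c "
from h import *
plan([.578,-.176,.25],89.4)"
```

```text
t: 21.3
eef_pos: [0.5685, 0.1954, 0.25]
tcp_rot: [179.9, 0.0, 89.4]
force: [0.0, 0.5, -8.1]
finger_gap: 0.198
shift cm [-37.13   1.34   0.  ] rows 10.0
rot deg [ 0.09  0.01 -0.  ] rows 1.0
shift after rot cm [-37.13   1.34  -0.  ]
```

```bash
python3 -m creep '[{"claw":0,"xyz":[-1.5,0.05,0],"rotation":[0,0,0]},{"claw":0,"xyz":[-2.5,0.09,0],"rotation":[0,0,0]},{"claw":0,"xyz":[-3.4,0.12,0],"rotation":[0,0,0]},{"claw":0,"xyz":[-3.4,0.12,0],"rotation":[0,0,0]},{"claw":0,"xyz":[-3.4,0.12,0],"rotation":[0,0,0]},{"claw":0,"xyz":[-3.4,0.12,0],"rotation":[0,0,0]},{"claw":0,"xyz":[-3.4,0.12,0],"rotation":[0,0,0]},{"claw":0,"xyz":[-3.4,0.12,0],"rotation":[0,0,0]},{"claw":0,"xyz":[-3.4,0.12,0],"rotation":[0,0,0]},{"claw":0,"xyz":[-3.4,0.12,0],"rotation":[0,0,0]},{"claw":0,"xyz":[-3,0.12,0],"rotation":[0,0,0]},{"claw":0,"xyz":[-1.9,0.07,0],"rotation":[0,0,0]}]'
python3 -m creep '[{"claw":0,"xyz":[-1.0,0.05,0],"rotation":[0,0,0]},{"claw":0,"xyz":[0,0,0],"rotation":[0,0,0]},{"claw":0,"xyz":[0,0,0],"rotation":[0,0,0]},{"claw":0,"xyz":[0,0,0],"rotation":[0,0,0]}]'
python3 -c "
from h import *
plan([.578,-.176,.22],89.4)"
```

```text
t: 22.3
eef_pos: [0.5763, -0.1686, 0.247]
tcp_rot: [-179.8, -0.0, 89.3]
force: [0.0, 2.1, -6.2]
finger_gap: 0.2
t: 22.63
eef_pos: [0.5776, -0.1748, 0.2484]
tcp_rot: [-179.9, -0.1, 89.4]
force: [0.1, 0.3, -6.9]
finger_gap: 0.199
shift cm [-0.12  0.05  2.84] rows 1.0
rot deg [-0.08 -0.05  0.02] rows 1.0
shift after rot cm [-0.12  0.04  2.84]
```

```bash
python3 -m creep '[{"claw":0,"xyz":[-0.1,0.04,1.4],"rotation":[0,0,0]},{"claw":0,"xyz":[0,0,1.2],"rotation":[0,0,0]},{"claw":0,"xyz":[0,0,0],"rotation":[0,0,0]},{"claw":0,"xyz":[0,0,0],"rotation":[0,0,0]},{"claw":0,"xyz":[0,0,0],"rotation":[0,0,0]}]'
python3 - <<'E'
from h import *
a=grab('scene','s16');crop(a,140,80,130,130,6,'s16c')
a=grab('top','t16');crop(a,265,140,95,90,6,'t16c')
b=grab("wrist","w16");K,Rc,t=cam("wrist");np.savez("w16.npz",K=K,R=Rc,t=t);cv2.imwrite("pics/w16b.png",cv2.resize(b,None,fx=1.5,fy=1.5))
E
```

```text
t: 23.05
eef_pos: [0.5789, -0.1761, 0.2241]
tcp_rot: [179.9, 0.0, 89.4]
force: [0.1, -0.5, -5.8]
finger_gap: 0.2
```

View pics/s16c.png

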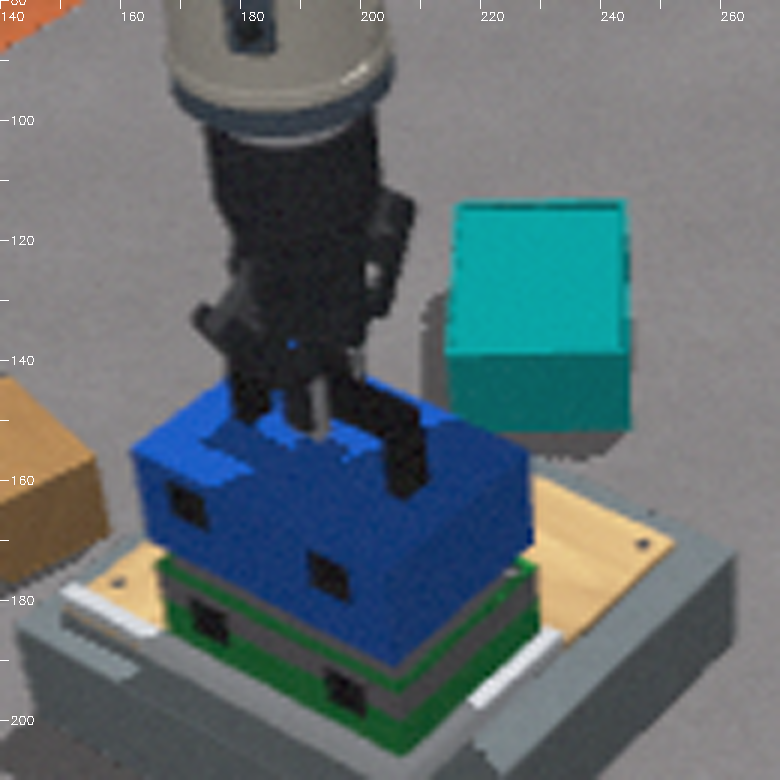

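View pics/t16c.png

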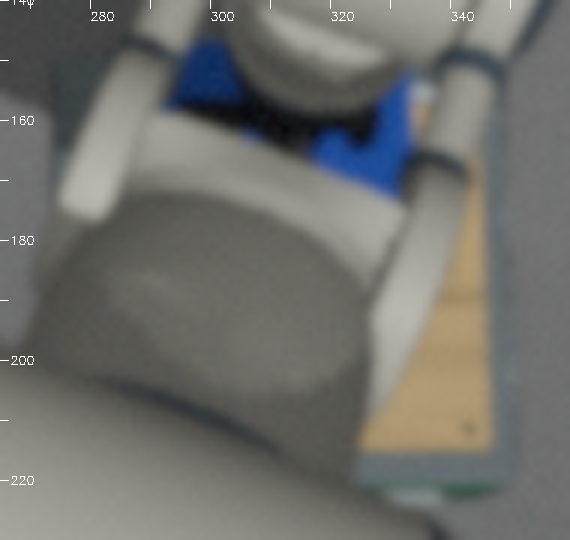

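View pics/w16b.png

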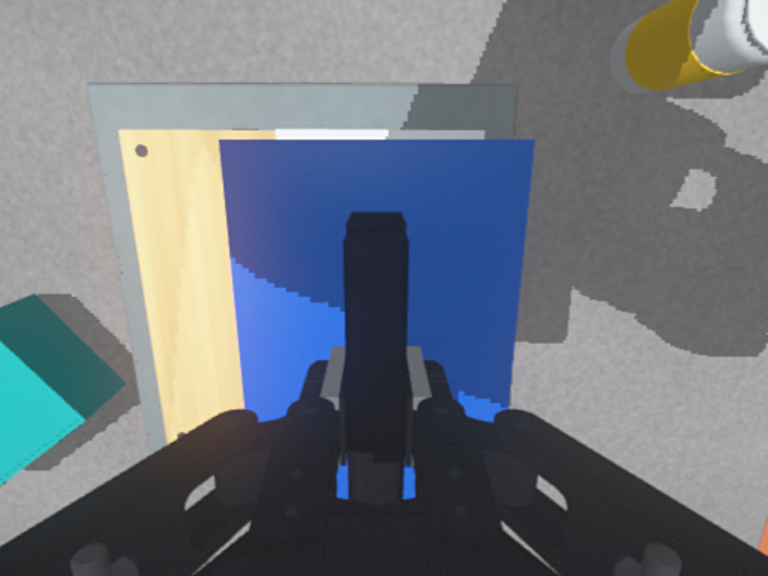

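Run:
```python
from h import *
a=cv2.imread("pics/s16.png");b=cv2.convertScaleAbs(a,alpha=2.2,beta=0);crop(b,158,145,76,68,10,"s16d")
```

View pics/s16d.png

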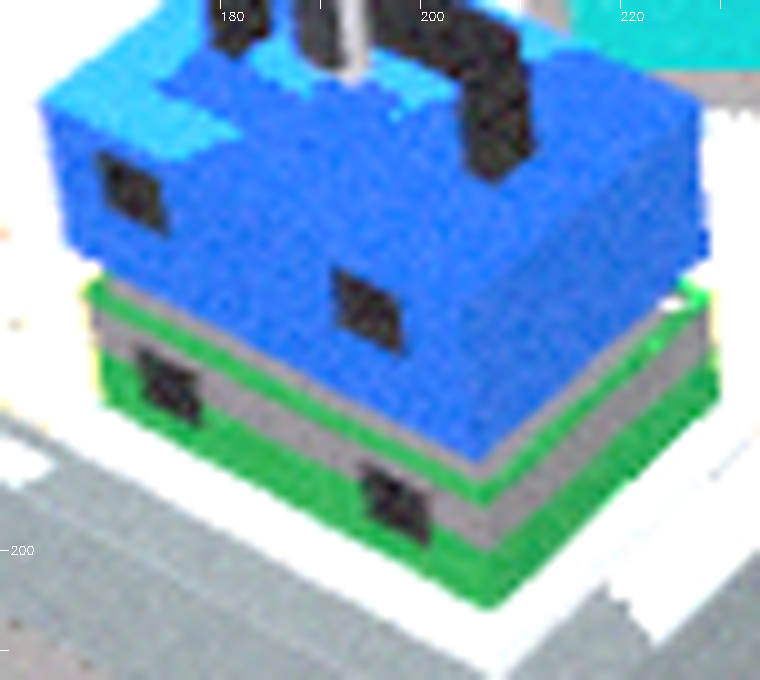

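Run:
```python
from h import *
c=cam("scene")
def f3(P,z,zs=""):
    q=(np.array(P)+.5)/10-.5+[158,145]
    r=least_squares(lambda p:(proj(None,rect(*p,.11,.16,z)[[0,1,3]],c)-q).ravel(),[.58,-.18,0])
    print(r.x[:2].round(4),np.degrees(r.x[2]).round(2),r.fun.round(2));return r.x
b=f3([(477,462),(70,245),(708,252)],.1455)
g=f3([(483,503),(88,285),(712,297)],.130)
print("blue-green",(b-g)[:2]*1000)
```

```text
[ 0.5791 -0.1782] -0.99 [-0.17 -0.17 -0.19  0.13  0.37  0.01]
[ 0.5792 -0.1758] -1.8 [-0.17  0.01 -0.61 -0.05  0.78 -0.07]
blue-green [-0.05024335 -2.32214737]
```

```bash
python3 -m creep '[{"claw":0,"xyz":[0.09,0,0.3],"rotation":[0,0,0]},{"claw":0,"xyz":[0,0,0.3],"rotation":[0,0,0]},{"claw":0,"xyz":[0,0,0],"rotation":[0,0,0]}]'
python3 -m creep '[{"claw":0,"xyz":[0,0,0.15],"rotation":[0,0,0]},{"claw":0,"xyz":[0,0,0.15],"rotation":[0,0,0]},{"claw":0,"xyz":[0,0,0],"rotation":[0,0,0]}]'
```

```text
t: 23.45
eef_pos: [0.5784, -0.1756, 0.217]
tcp_rot: [-180.0, -0.0, 89.4]
force: [-0.5, -0.5, -6.8]
finger_gap: 0.204
t: 23.7
eef_pos: [0.5786, -0.1758, 0.2143]
tcp_rot: [180.0, 0.0, 89.4]
force: [-0.7, 0.5, -6.7]
finger_gap: 0.199
```

```bash
python3 -m creep '[{"claw":0,"xyz":[0.03,0,0.1],"rotation":[0,0,0]},{"claw":0,"xyz":[0,0,0],"rotation":[0,0,0]}]'
python3 -m creep '[{"claw":0,"xyz":[0.0,0,0.1],"rotation":[0,0,0]},{"claw":0,"xyz":[0,0,0],"rotation":[0,0,0]}]'
python3 -m creep '[{"claw":0,"xyz":[0.0,0,0.1],"rotation":[0,0,0]},{"claw":0,"xyz":[0,0,0],"rotation":[0,0,0]}]'
```

```text
t: 23.87
eef_pos: [0.5787, -0.1754, 0.2134]
tcp_rot: [180.0, 0.0, 89.4]
force: [-0.9, -0.8, -7.4]
finger_gap: 0.201
t: 24.03
eef_pos: [0.5787, -0.1755, 0.2125]
tcp_rot: [180.0, 0.0, 89.4]
force: [-0.6, -0.2, -6.9]
finger_gap: 0.197
t: 24.2
eef_pos: [0.5787, -0.1755, 0.2115]
tcp_rot: [180.0, 0.0, 89.4]
force: [-0.4, 0.1, -7.0]
finger_gap: 0.203
```

```bash
python3 -m creep '[{"claw":0,"xyz":[0.0,0,0.1],"rotation":[0,0,0]},{"claw":0,"xyz":[0,0,0],"rotation":[0,0,0]}]'
python3 -m creep '[{"claw":0,"xyz":[0.0,0,0.08],"rotation":[0,0,0]},{"claw":0,"xyz":[0,0,0],"rotation":[0,0,0]}]'
python3 -m creep '[{"claw":0,"xyz":[0.0,0,0.06],"rotation":[0,0,0]},{"claw":0,"xyz":[0,0,0],"rotation":[0,0,0]}]'
```

```text
t: 24.37
eef_pos: [0.5787, -0.1755, 0.2105]
tcp_rot: [180.0, 0.0, 89.4]
force: [0.0, -0.2, -6.9]
finger_gap: 0.198
t: 24.53
eef_pos: [0.5787, -0.1755, 0.2097]
tcp_rot: [180.0, 0.0, 89.4]
force: [-0.7, 0.6, -7.1]
finger_gap: 0.196
t: 24.7
eef_pos: [0.579, -0.1755, 0.2095]
tcp_rot: [179.9, 0.0, 89.4]
force: [0.5, 1.0, -1.2]
finger_gap: 0.195
```

```bash
python3 -m creep '[{"claw":80,"xyz":[0,0,0],"rotation":[0,0,0]},{"claw":80,"xyz":[0,0,0],"rotation":[0,0,0]},{"claw":80,"xyz":[0,0,0],"rotation":[0,0,0]},{"claw":80,"xyz":[0,0,0],"rotation":[0,0,0]},{"claw":80,"xyz":[0,0,0],"rotation":[0,0,0]},{"claw":80,"xyz":[0,0,0],"rotation":[0,0,0]}]'
python3 -m creep '[{"claw":80,"xyz":[0,0,-1],"rotation":[0,0,0]},{"claw":80,"xyz":[0,0,-2],"rotation":[0,0,0]},{"claw":80,"xyz":[0,0,-3],"rotation":[0,0,0]},{"claw":80,"xyz":[0,0,-3.5],"rotation":[0,0,0]},{"claw":80,"xyz":[0,0,-3.5],"rotation":[0,0,0]},{"claw":80,"xyz":[0,0,-3.5],"rotation":[0,0,0]},{"claw":80,"xyz":[-2,0,-3.5],"rotation":[0,0,0]},{"claw":80,"xyz":[-3.5,0,0],"rotation":[0,0,0]},{"claw":80,"xyz":[0,0,0],"rotation":[0,0,0]},{"claw":80,"xyz":[0,0,0],"rotation":[0,0,0]}]'
python3 - <<'E'
from h import *
a=grab('scene','s20');b=cv2.convertScaleAbs(a,alpha=1.8,beta=0);crop(b,140,110,130,110,6,'s20c')
b=grab("wrist","w20");K,Rc,t=cam("wrist");np.savez("w20.npz",K=K,R=Rc,t=t);cv2.imwrite("pics/w20b.png",cv2.resize(b,None,fx=1.5,fy=1.5))
E
```

```text
t: 25.2
eef_pos: [0.5788, -0.1755, 0.2093]
tcp_rot: [179.9, 0.0, 89.4]
force: [-0.8, 0.5, 0.1]
finger_gap: 0.801
t: 26.03
eef_pos: [0.5778, -0.2317, 0.4102]
tcp_rot: [179.9, 0.1, 89.3]
force: [-0.0, 0.6, 0.3]
finger_gap: 0.799
```

View pics/s20c.png

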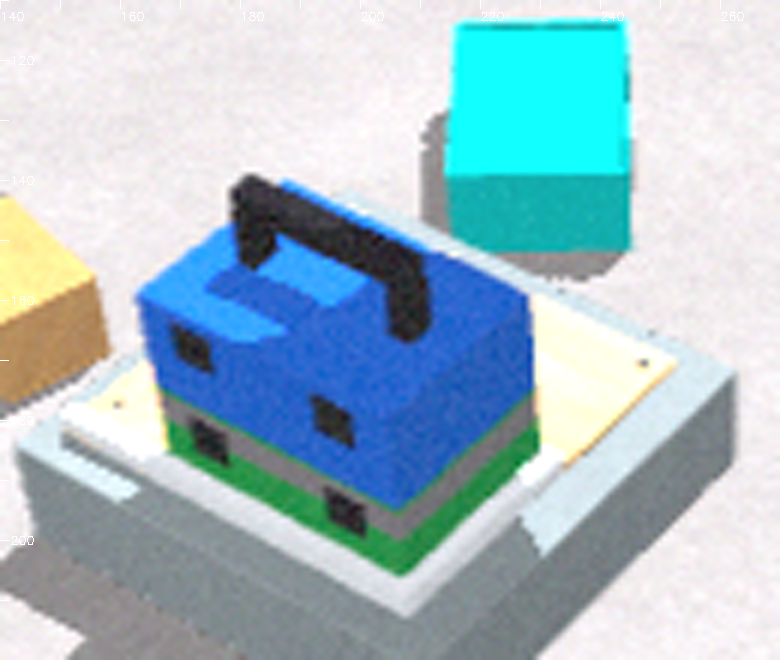

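View pics/w20b.png

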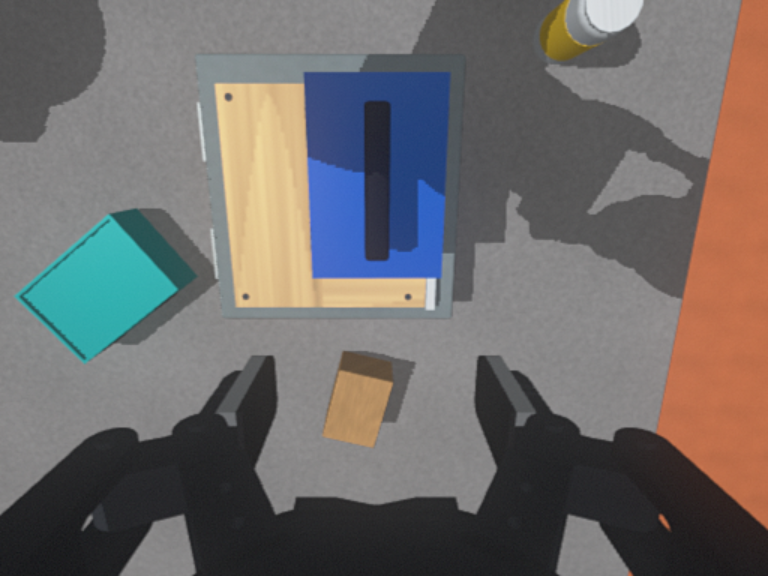

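Run:
```python
from h import *
w=np.load("w20.npz");c=(w["K"],w["R"],w["t"])
q=(np.array([(450,72),(441,278),(313,278),(304,71)])+.5)/1.5-.5
fitrect(c,q,.11,.16,.191,[.58,-.18,0])
r=least_squares(lambda p:(proj(None,rect(p[0],p[1],p[2],.11,.16,p[3]),c)-q).ravel(),[.58,-.18,0,.19]);print("free z (expect .191)",r.x.round(4))
a=cv2.imread("pics/scene0.png",0).astype(np.float32);b=cv2.imread("pics/s20.png",0).astype(np.float32)
for n,(x,y,w_,h_) in dict(cabNL=(245,165,20,20),cabFR=(142,180,16,22),plate=(232,158,30,22),carton=(122,142,24,30)).items():
    print(n,cv2.phaseCorrelate(a[y:y+h_,x:x+w_],b[y:y+h_,x:x+w_]))
s=status.read_state();print(s["t"],s["force"].round(1))
from bench import workorder
workorder.job_done()
```

```text
[ 0.5796 -0.1754] yaw -0.63 res [ 0.3 -0.1  0.1 -0.2 -0.3 -0.2 -0.1  0.5]
free z (expect .191) [ 0.5796 -0.1754 -0.011   0.1912]
cabNL ((-0.05306815399496578, 0.01308285083850258), 1.0137820994853974)
cabFR ((0.08783382219812985, 0.12188486482482297), 0.9816453304762641)
plate ((0.25594685586453814, -0.09016609504629969), 0.979591021935145)
carton ((0.018180081815556193, 0.07493034239646867), 1.0618487258752187)
26.1333 [ 0.2 -0.4  0. ]
the job is handed in; nothing more can be done
```

I handed the job in at 26.1 s: the green case is down in its pocket and the blue case is on top of it, seated inside the lid rim.

**Green case:** I pushed it low with both fingertips, first to the far stop (17 N at most) and then to the left stop (12 N). It dropped flat. Its rim measured about 127 mm up, against 130 mm expected in the pocket and 135 mm on the apron.

**Blue case:** I picked up the small one by its handle and lowered it until it met the lid 0.1 mm from the height expected for fully seated. Its top measured 191.2 mm against 191 mm expected. It is turned the same way as the green case, to within about 0.1°. The last pictures show its sides in line with the green case's and no rim showing. The gripper was open and clear of everything.

**Cabinet and other things:** In the scene camera the unit's corners and the carton moved by no more than about 0.15 px. The docking plate patch showed 0.27 px, most likely from changed shadows. I checked the spray can and the turquoise case only by eye, and did not re-check the paper roll or the larger blue case at the end.

**What disagreed:**
- Early in the first push the fingertips rubbed on the plywood apron, with about 7 N upwards. I raised them 3 mm and it stopped.
- The wrist and scene cameras differed by 2–3 mm on where the green case lay. I followed the scene camera and the touch readings, and the foot went down without catching.

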